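# Sort left- and right-hand rover leg plates into their bins

### The job

Sort the three flanged rover leg plates by hand: with the face up and the round boss pointing away from you, a left-hand plate has its flange on the left and belongs in the blue bin, a right-hand one has it on the right and belongs in the yellow bin. Stand each plate in its bin with the square foot end down on the bin floor against the inside of the front lip and the face to the front, leaning back on the bin's back wall, plates side by side and not on one another. Set them down, do not let them drop, and leave the wheel, the screwdriver and the bottle alone.

Things in the scene. Friction and masses are not known exactly. Their poses are not given: they have to be found in the camera images.
- bin_blue: Blue plastic hopper-front bin, fixed, for left-hand plates. Outside 104 deep (x) x 178 wide (y), walls and floor 4; inside 96 x 170. Above the inner floor the back wall (+x) is 76 high, the front lip (-x) 30; sides slope straight between them. Origin: centre of underside; x from the low front to the back, z up. Nothing above it.
- bin_yellow: Yellow bin for right-hand plates; otherwise the same bin with the same axes. The bins may have changed places.
- bin_blue_lip (a point): Inner foot of the blue bin's front lip, mid-width, at the height of the inner floor; axes as the bin's.
- bin_blue_back (a point): Top inner edge of the blue bin's back wall, mid-width. A plate with its foot on the floor and against the lip rests on this edge, its length leaning 50 degrees from vertical, top to the back.
- bin_yellow_lip (a point): Inner foot of the yellow bin's front lip, mid-width, at the height of the inner floor; axes as the bin's.
- bin_yellow_back (a point): Top inner edge of the yellow bin's back wall, mid-width. A plate with its foot on the floor and against the lip rests on this edge, its length leaning 50 degrees from vertical, top to the back.
- plate_a: Left-hand aluminium leg plate, 0.13 to 0.25 kg, 170 long (x) x 48 (y) x 8 (z), starts face up on the mat, head away from the robot. Origin: centre of underside; z out of the face. Head (+x): round boss, 4 proud, at x=62. Foot (-x): square. Flange to grip: 8 thick, on the left edge (middle y=+20), x=-60 to 50, top 40 above the underside. Mass centre x=2, y=+8.
- plate_a_foot (a point): Middle of the lower edge of plate_a's foot end (underside, x=-85).
- plate_b: Left-hand aluminium leg plate, 0.13 to 0.25 kg, 170 long (x) x 48 (y) x 8 (z), starts face up on the mat, head away from the robot. Origin: centre of underside; z out of the face. Head (+x): round boss, 4 proud, at x=62. Foot (-x): square. Flange to grip: 8 thick, on the left edge (middle y=+20), x=-60 to 50, top 40 above the underside. Mass centre x=2, y=+8.
- plate_b_foot (a point): Middle of the lower edge of plate_b's foot end (underside, x=-85).
- plate_c: Right-hand aluminium leg plate, 0.13 to 0.25 kg, 170 long (x) x 48 (y) x 8 (z), starts face up on the mat, head away from the robot. Origin: centre of underside; z out of the face. Head (+x): round boss, 4 proud, at x=62. Foot (-x): square. Flange to grip: 8 thick, on the right edge (middle y=-20), x=-60 to 50, top 40 above the underside. Mass centre x=2, y=-8.
- plate_c_foot (a point): Middle of the lower edge of plate_c's foot end (underside, x=-85).
- mat: Black rubber bench mat 230 (x) x 320 (y) x 3 thick, fixed, on which the plates lie. Origin: centre of its underside.
- wheel: Bystander: spare rover wheel lying flat, black, 120 across, 56 high. Origin: centre of its underside.
- screwdriver: Bystander: screwdriver lying on the bench. Origin: under its middle.
- oil: Bystander: small bottle 44 across, 120 high. Origin: centre of its underside.
There are look-alikes about, which are no part of the job. Leave any pink look-alike of the plate_a alone.

How it is judged:
By the outcome, as a careful person would: the job done as asked, in the order asked, and still so for the second after the job is handed in, with the robot touching nothing.
It also fails if it takes over 69 s, if anything falls off the work surface, if the arm or the gripper's body presses on something with over 40 N, if the wrist force passes 120 N, or if a joint passes its speed limit or range.

### The arm

A 7-joint arm with a two-finger parallel gripper is mounted at the origin on the work surface. World frame = base frame: x ahead of the robot, y to its left, z up, the work surface at z = 0. Lengths are in m, angles in rad, forces in N, time in s.
With the tool pointing down it reaches from about 0.425 to 0.8 m from the base axis. Payload 8.3 kg.
Tool frame: the origin (TCP) lies midway between the tips of the shut fingers; the grasp point (between the pads) lies env.grasp_offset behind it (env.grasp_offset is the distance from the TCP to the grasp point, in m); x points along the fingers, z is the direction in which the jaws open and shut, and the axes are right-handed (so a half turn about x gives the same grasp; the last joint's range is limited). The gripper opens to 85 mm and grips with 20 to 120 N. Pads are 22 mm wide; open, the fingers measure 114 mm over their backs; the gripper's body (76 mm by 85 mm) begins 54 mm behind the grasp point. The pads swing forward as they close: fully open they stand 13 mm farther back than shut.
Start: joints at [-1.38, 0.383, 0.016, 1.37, -0.006, 1.388, -0.046], TCP at [0.157, 0.605, 0.231] pointing down, gripper open.
Joint ranges: [-2.95, 2.95], [-0.25, 2.06], [-1.52, 1.56], [0.18, 2.33], [-1.44, 4.58], [0.02, 2.06], [-3.01, 3.01]. Speed limits (rad/s): [2.39, 2.39, 3.01, 3.01, 3.14, 3.14, 3.14].

### API

Orientations are given as a rotation vector (axis times angle).
In Python, from plant import sensors, imaging, workorder, env gives the robot as it stands. The module is installed in compiled form; this text tells all that it offers.
- The arm moves only by the tool apply_moves, never from a script. Its argument "motion" is a list of rows, each a list of 7 numbers: the turn, a rotation vector about the tool's x, y, z in rad, then the shift along the tool's x, y, z in cm, then the closure, from -1 (fully open) to 1 (shut). In form: [[rx, ry, rz, dx, dy, dz, claw], ...]. A call has 1 to 12 rows; each row shifts and turns the pose as measured when the row begins, along the tool's axes as they then stand; what a row does not reach is not made up. A row lasts 1/12 s, in which the tool goes at most 41.7 mm and 7.16 degrees, less where a joint would pass 70% of its speed; a pose out of reach is approached as far as the arm can. A call is refused whole if a number of a shift passes 4.17 or a number of a turn 0.125, either way. A call with a gripper value outside its range is refused whole. The fingers move at their own pace and stop on an object; "grip_force" is the grip in N (left out, the last holds). Time passes only in rows, so rows that do not move let the fingers close. It gives the time, the measured TCP pose, the force and the opening at its end, in the units of the state.
- sensors.observe(): the state, without advancing time (a new reading comes with each control period).
- imaging.snapshot(name): name is "scene" or "side" or "wrist"; returns (picture, depth): 420x560x3 uint8, red, green, blue; 420x560 float32, m along the optical axis (not along the pixel's ray), 0 where there is no reading.
- imaging.get_calibration(name): a dict with "fx", "fy", "cx", "cy" (pixels), "rvec" (rotation vector, rad) and "tvec" (3), from world to camera coordinates, as OpenCV has them; the wrist camera has in their place "tool_from_camera" (4x4, takes a point from camera to tool coordinates, whose origin is the TCP and whose axes are the tool frame's). Camera axes: x right, y down, z forward; pixel columns grow to the right and rows downward; lengths in m; the calibration is good to about 2 mm. A picture is of the moment at which its call begins: read the wrist's pose just before it. get_calibration takes no time and is no camera call.
- workorder.sign_off(): hands the job in, once; it reports no verdict.
The state is a dict: "clock": time; "joints": joint angles; "joint_vel": joint speeds; "joint_efforts": joint torques, N m; "tcp_pos": TCP position; "ee_rot": TCP orientation; "ft_force": force on the tool from outside, world axes, zero at the start; "torque": the same for the moment, N m; "gripper_width": opening from 0.0 (shut) to 1.0 (fully open).
Only numpy, scipy, OpenCV 4.12 (cv2) and the standard library are available. Lean on these libraries where they do the work, as an engineer would, in place of code of your own. Each camera call takes 0.05 s, during which the arm holds its last target. There are 200 camera calls.

## Working session

There is one attempt and no reset: what is moved stays moved. The work goes in short steps, Python scripts to look and compute and a tool call to move; the robot and the scene stay as the last step left them, time stands still between calls to the robot, and variables do not carry over. Pictures are saved under pics/ and viewed, about 8 in all and at most 12, crops included, and the job is handed in when it is done.

Besides the shell and the picture viewer there is one more tool, called after "Emit:" by a JSON object that holds its "fn" and its "kwargs", one argument or row to a line. apply_moves: Moves the arm, as the interface text tells. Its arguments: {"type":"object","properties":{"motion":{"type":"array","items":{"type":"array","items":{"type":"number"}}},"grip_force":{"type":"number"}},"required":["motion"]}

```bash
mkdir -p pics; cat > h.py <<'E'
import numpy as np, cv2
from scipy.spatial.transform import Rotation as R
from plant import sensors, imaging, workorder, env
def cam(name):
    c=imaging.get_calibration(name); K=np.array([[c['fx'],0,c['cx']],[0,c['fy'],c['cy']],[0,0,1]])
    if name=='wrist':
        s=sensors.observe(); T=np.eye(4); T[:3,:3]=R.from_rotvec(s['ee_rot']).as_matrix(); T[:3,3]=s['tcp_pos']
        T=T@np.array(c['tool_from_camera'])
    else:
        M=np.eye(4); M[:3,:3]=cv2.Rodrigues(np.array(c['rvec'],float))[0]; M[:3,3]=np.array(c['tvec']).ravel(); T=np.linalg.inv(M)
    return K,T
def snap(name,fn=None):
    K,T=cam(name); p,d=imaging.snapshot(name)
    if fn: cv2.imwrite('pics/'+fn,p[:,:,::-1])
    v,u=np.mgrid[:420,:560]
    P=np.stack([(u-K[0,2])/K[0,0]*d,(v-K[1,2])/K[1,1]*d,d],-1)@T[:3,:3].T+T[:3,3]
    P[d==0]=np.nan
    return p,d,P,K,T
E
python3 - <<'E'
from h import *
print(sensors.observe(), env.grasp_offset)
for n in('scene','side'):
    p,d,P,K,T=snap(n,n+'1.png'); np.savez(n+'1.npz',p=p,P=P); print(n,T[:3,3],np.isnan(P[...,0]).mean())
E
```

```text
{'clock': 0.0, 'joints': array([-1.37995373,  0.38421299,  0.01634025,  1.37117208, -0.00625552,
        1.38823416, -0.04650038]), 'joint_vel': array([-0.00154961,  0.00036272, -0.00063867, -0.00080808, -0.00014251,
        0.00133382,  0.00196517]), 'joint_efforts': array([-2.76016972e-04, -6.27583194e+01,  8.44327491e-01, -3.71835172e+01,
        1.67256914e-02,  1.39567087e-02, -2.60996865e-05]), 'tcp_pos': array([0.15672411, 0.60449167, 0.23028621]), 'ee_rot': array([-1.02162747,  1.32013193,  1.01952252]), 'ft_force': array([ 0.27446482, -0.19170623,  0.10206989]), 'torque': array([ 0.03942409,  0.01038851, -0.03594427]), 'gripper_width': 0.9932688349785915} 0.0187
scene [ 1.27657495 -0.10788404  0.82386006] 0.0038775510204081634
side [ 0.32278131 -1.02273984  0.69073492] 0.003903061224489796
```

View pics/scene1.png

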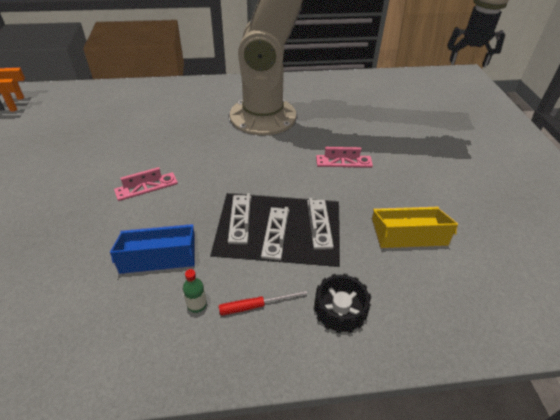

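View pics/side1.png

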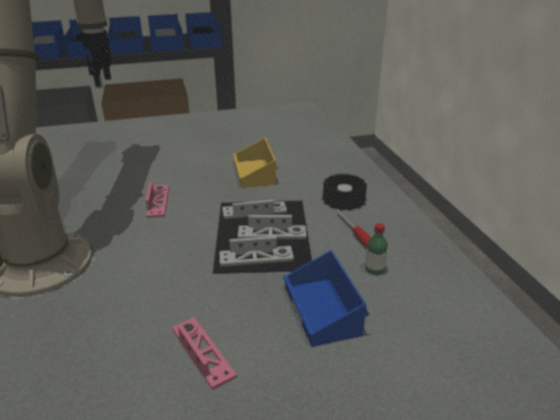

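The scene view shows three white plates on the mat at pixels (240,218), (275,232) and (320,222). The blue bin is at (155,248), the yellow bin at (413,228), and two pink look-alikes are at (146,184) and (344,158), which I'll leave alone. Next I'll measure the plates and bins.

```bash
python3 - <<'E'
from h import *
for n in('scene','side'):
    z=np.load(n+'1.npz'); p,P=z['p'],z['P']; hsv=cv2.cvtColor(p,cv2.COLOR_RGB2HSV); H,S,V=[hsv[...,i].astype(int) for i in range(3)]
    print('==',n)
    reg=(P[...,0]>.3)&(P[...,0]<.95)&(abs(P[...,1])<.5)&(P[...,2]<.2)
    for c,m in dict(blue=(abs(H-112)<12)&(S>130)&reg,yellow=(abs(H-26)<6)&(S>120)&reg).items():
        k,l,st,ce=cv2.connectedComponentsWithStats(m.astype(np.uint8)); i=1+st[1:,4].argmax(); m=l==i
        Q=P[m]; top=Q[Q[:,2]>.076]; 
        print(c,'bbox',np.percentile(Q,[1,99],axis=0).round(4).tolist())
        print('  backwall top: n',len(top),np.percentile(top,[2,98],axis=0).round(3).tolist(), 'rect',cv2.minAreaRect(Q[:,:2].astype(np.float32)*1000), 'fit', np.polyfit(top[:,1],top[:,0],1) if len(top)>5 else '')
    # mat & plates
    mat=(V<40)&reg&(abs(P[...,1])<.25)
    k,l,st,ce=cv2.connectedComponentsWithStats(mat.astype(np.uint8)); i=1+st[1:,4].argmax(); Q=P[l==i]; print('mat z',np.median(Q[:,2]),cv2.minAreaRect(Q[:,:2].astype(np.float32)*1000))
    x0,x1=np.percentile(Q[:,0],[1,99]); y0,y1=np.percentile(Q[:,1],[1,99])
    m=(V>75)&(S<70)&(P[...,2]>.006)&(P[...,0]>x0-.01)&(P[...,0]<x1+.01)&(P[...,1]>y0)&(P[...,1]<y1)
    k,l,st,ce=cv2.connectedComponentsWithStats(m.astype(np.uint8),connectivity=8)
    for i in range(1,k):
        if st[i,4]<80: continue
        Q=P[l==i]; lo=Q[(Q[:,2]<.02)]; hi=Q[Q[:,2]>.028]; 
        print('plate px',ce[i].round(),st[i,4],'low rect',cv2.minAreaRect(lo[:,:2].astype(np.float32)*1000))
        if len(hi)>5: print('   hi n',len(hi),'mean',hi.mean(0).round(4),'zmax',hi[:,2].max().round(3),'xr',np.percentile(hi[:,0],[2,98]).round(3),'fit dy/dx',np.polyfit(hi[:,0],hi[:,1],1).round(3))
im=cv2.imread('pics/scene1.png')[185:270,205:350]; cv2.imwrite('pics/crop1.png',cv2.resize(im,None,fx=5,fy=5,interpolation=cv2.INTER_CUBIC))
E
```

```text
== scene
blue bbox [[0.5343, -0.3984, 0.0037], [0.6424, -0.2229, 0.0831]]
  backwall top: n 252 [[0.631, -0.396, 0.077], [0.642, -0.223, 0.085]] rect ((588.9396362304688, -311.4869079589844), (116.31649017333984, 176.85299682617188), 1.3655012845993042) fit [-0.02467735  0.630286  ]
yellow bbox [[0.5265, 0.2426, 0.0035], [0.6404, 0.4218, 0.083]]
  backwall top: n 235 [[0.623, 0.243, 0.076], [0.64, 0.417, 0.085]] rect ((568.0983276367188, 341.42462158203125), (194.6336212158203, 153.6328887939453), 87.39105224609375) fit [0.05224006 0.61600121]
mat z 0.03819088925991221 ((797.3671875, 99.84259033203125), (112.37364196777344, 112.2580795288086), 71.76811981201172)
plate px [342. 302.] 546 low rect ((783.93115234375, 106.1446533203125), (72.74515533447266, 64.96617889404297), 75.82827758789062)
   hi n 304 mean [0.7975 0.1    0.0415] zmax 0.061 xr [0.776 0.837] fit dy/dx [-0.118  0.194]
== side
blue bbox [[0.533, -0.4045, 0.0015], [0.6383, -0.2256, 0.0795]]
  backwall top: n 124 [[0.631, -0.402, 0.076], [0.64, -0.229, 0.082]] rect ((582.9338989257812, -284.18353271484375), (110.50425720214844, 245.56321716308594), 2.9866766929626465) fit [-0.01525715  0.63151652]
yellow bbox [[0.5274, 0.2374, 0.0018], [0.6353, 0.4237, 0.0799]]
  backwall top: n 29 [[0.62, 0.237, 0.076], [0.636, 0.405, 0.084]] rect ((579.8325805664062, 331.2999267578125), (192.7652587890625, 106.42261505126953), 87.47542572021484) fit [0.07233916 0.6071786 ]
mat z 0.03535188957596852 ((794.07177734375, 94.22416687011719), (114.43216705322266, 109.95474243164062), 52.1141471862793)
plate px [344. 187.] 99 low rect ((0.0, 0.0), (0.0, 0.0), 0.0)
   hi n 94 mean [0.7918 0.0967 0.0411] zmax 0.057 xr [0.771 0.812] fit dy/dx [ 0.503 -0.302]
```

View pics/crop1.png

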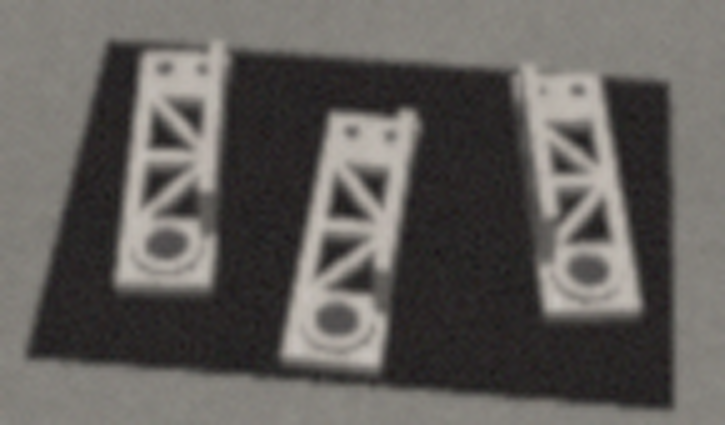

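The crop shows the left and middle plates, crop (165,170) and (350,240), with the flange on the image right. That is +y, the robot's left, so both are left-hand and go to blue. The right plate, crop (585,190), has its flange on the image left, so it's right-hand and goes to yellow. All three are white, not pink.

```bash
python3 - <<'E'
from h import *
out={}
for n in('scene','side'):
    z=np.load(n+'1.npz'); p,P=z['p'],z['P']; hsv=cv2.cvtColor(p,cv2.COLOR_RGB2HSV); S,V=hsv[...,1].astype(int),hsv[...,2].astype(int)
    X,Y,Z=P[...,0],P[...,1],P[...,2]
    reg=(X>.38)&(X<.70)&(abs(Y)<.2)
    mat=(V<60)&reg&(Z<.012); Q=P[mat]; print('==',n,'mat',cv2.minAreaRect(Q[:,:2].astype(np.float32)*1000),np.median(Q[:,2]))
    b=reg&(Z>.008)&(V>60)
    m=b.astype(np.uint8)
    k,l,st,ce=cv2.connectedComponentsWithStats(m,connectivity=8)
    for i in range(1,k):
        if st[i,4]<100: continue
        Q=P[l==i]; lo=Q[Q[:,2]<.019]; hi=Q[(Q[:,2]>.026)]
        (cx,cy),(w,h),a=cv2.minAreaRect(lo[:,:2].astype(np.float32)*1000)
        print('px',ce[i].round(),st[i,4],'rect c(%.1f %.1f) %.1f %.1f ang %.1f'%(cx,cy,w,h,a),'zlow med',np.median(lo[:,2]).round(4))
        if len(hi)>5:
            vx,vy,x0,y0=cv2.fitLine(hi[:,:2].astype(np.float32),cv2.DIST_HUBER,0,.001,.001).ravel(); ang=np.degrees(np.arctan(vy/vx))
            print('   hi',len(hi),np.median(hi,0).round(4),'x',np.percentile(hi[:,0],[1,99]).round(3),'z99',np.percentile(hi[:,2],99).round(4),'yaw %.2f'%ang)
E
```

```text
== scene mat ((533.7783813476562, -6.1167449951171875), (315.5602111816406, 228.8599853515625), 78.08006286621094) 0.005397018659175301
px [240. 219.] 758 rect c(495.1 -106.4) 52.1 174.9 ang 83.2 zlow med 0.0136
   hi 125 [ 0.5044 -0.0855  0.0447] x [0.439 0.549] z99 0.049 yaw -7.41
px [319. 224.] 790 rect c(535.5 104.5) 52.7 172.2 ang 85.9 zlow med 0.0138
   hi 146 [0.5374 0.0814 0.0449] x [0.476 0.584] z99 0.0485 yaw -3.62
px [275. 233.] 815 rect c(551.5 -17.5) 52.4 181.7 ang 75.4 zlow med 0.0135
   hi 134 [0.5646 0.0028 0.0447] x [0.503 0.611] z99 0.0489 yaw -14.30
== side mat ((532.4080200195312, -9.727523803710938), (319.6934814453125, 226.0020294189453), 78.02360534667969) 0.003046520066616154
px [260. 232.] 3057 rect c(535.2 -4.2) 274.1 215.7 ang 81.8 zlow med 0.0115
   hi 938 [ 0.5228 -0.0028  0.0379] x [0.442 0.605] z99 0.0457 yaw 74.00
```

```bash
cat >> h.py <<'E'
def tool(yaw_deg,pitch_deg=0,flip=False):
    """tool rotation for a plate at yaw, head raised by pitch; x=-plate z, z=+-plate y"""
    P=(R.from_euler('z',yaw_deg,degrees=True)*R.from_euler('y',-pitch_deg,degrees=True)).as_matrix()
    x=-P[:,2]; z=P[:,1]*(-1 if flip else 1); return np.stack([x,np.cross(z,x),z],1)
def go(Rt,pt):
    s=sensors.observe(); R0=R.from_rotvec(s['ee_rot']).as_matrix(); d=np.array(pt)-s['tcp_pos']
    rv=R.from_matrix(R0.T@Rt).as_rotvec()
    print('t',round(s['clock'],2),'tcp',s['tcp_pos'].round(4),'F',s['ft_force'].round(1),'w',round(s['gripper_width'],3),'j',s['joints'].round(2))
    print('turn rv',rv.round(3),'deg',np.degrees(np.linalg.norm(rv)).round(1),'| shift cm, axes now',(R0.T@d*100).round(2),' axes target',(Rt.T@d*100).round(2),'world cm',(d*100).round(2))
E
python3 - <<'E'
from h import *
print(R.from_rotvec(sensors.observe()['ee_rot']).as_matrix().round(2))
for f in(0,1): go(tool(-4,0,f),[.532,.084,.17])
E
```

```text
[[-0.   -0.97  0.25]
 [-0.    0.25  0.97]
 [-1.   -0.   -0.  ]]
t 0.1 tcp [0.1568 0.6045 0.2304] F [0.1 0.6 0.3] w 1.002 j [-1.38  0.38  0.02  1.37 -0.01  1.39 -0.05]
turn rv [-0.184 -0.002 -0.   ] deg 10.5 | shift cm, axes now [  6.11 -49.39 -40.96]  axes target [  6.04 -41.06 -49.31] world cm [ 37.52 -52.05  -6.04]
t 0.1 tcp [0.1568 0.6045 0.2304] F [0.1 0.6 0.3] w 1.002 j [-1.38  0.38  0.02  1.37 -0.01  1.39 -0.05]
turn rv [ 2.958 -0.     0.003] deg 169.5 | shift cm, axes now [  6.11 -49.39 -40.96]  axes target [ 6.04 41.06 49.31] world cm [ 37.52 -52.05  -6.04]
```

Emit:
{"fn": "apply_moves", "kwargs": {
  "motion": [
    [-0.092,0,0,0,0,0,0],
    [-0.092,0,0,0,0,0,0],
    [0,0,0,0.355,-2.415,-2.9,0],
    [0,0,0,0.355,-2.415,-2.9,0],
    [0,0,0,0.355,-2.415,-2.9,0],
    [0,0,0,0.355,-2.415,-2.9,0],
    [0,0,0,0.355,-2.415,-2.9,0],
    [0,0,0,0.355,-2.415,-2.9,0],
    [0,0,0,0.355,-2.415,-2.9,0],
    [0,0,0,0.355,-2.415,-2.9,0],
    [0,0,0,0.355,-2.415,-2.9,0],
    [0,0,0,0.355,-2.415,-2.9,0]
  ],
  "grip_force": 60
}}

```text
clock: 1.1
tcp_pos: [0.3795, 0.293, 0.1868]
ee_rot: [-1.18, 1.241, 1.182]
ft_force: [1.1, -0.2, -1.4]
gripper_width: 0.499
```

Emit:
{"fn": "apply_moves", "kwargs": {
  "motion": [
    [0,0,0,0.355,-2.415,-2.9,0],
    [0,0,0,0.355,-2.415,-2.9,0],
    [0,0,0,0.355,-2.415,-2.9,0],
    [0,0,0,0.355,-2.415,-2.9,0],
    [0,0,0,0.355,-2.415,-2.9,0],
    [0,0,0,0.355,-2.415,-2.9,0],
    [0,0,0,0.355,-2.415,-2.9,0],
    [0,0,0,0,0,0,0]
  ]
}}

```text
clock: 1.77
tcp_pos: [0.5465, 0.0615, 0.1592]
ee_rot: [-1.177, 1.249, 1.174]
ft_force: [-1.2, -0.7, -0.2]
gripper_width: 0.498
```

```bash
cat >> h.py <<'E'
def flanges(fn=None):
    p,d,P,K,T=snap('wrist',fn); X,Y,Z=P[...,0],P[...,1],P[...,2]
    hsv=cv2.cvtColor(p,cv2.COLOR_RGB2HSV); S=hsv[...,1]; V=hsv[...,2]
    m=(Z>.033)&(Z<.055)&(V>60)&(S<70)
    k,l,st,ce=cv2.connectedComponentsWithStats(m.astype(np.uint8))
    for i in range(1,k):
        if st[i,4]<300: continue
        Q=P[l==i]; Q=Q[np.isfinite(Q[:,0])]
        r=cv2.minAreaRect(Q[:,:2].astype(np.float32)*1000)
        print('flange px',ce[i].round(),'rect',np.round(r[0],1),np.round(r[1],1),round(r[2],1),'z',np.median(Q[:,2]).round(4))
    return p,P
E
python3 - <<'E'
from h import *
go(tool(-4),[.532,.084,.17]); p,P=flanges('w1.png')
print(cam('wrist')[1].round(3))
E
```

```text
t 1.77 tcp [0.5465 0.0615 0.1592] F [-1.2 -0.7 -0.2] w 0.498 j [-0.54  0.29  0.44  1.69 -0.12  1.2   1.45]
turn rv [ 0.02  -0.013 -0.009] deg 1.5 | shift cm, axes now [-1.1   1.57  2.16]  axes target [-1.08  1.6   2.15] world cm [-1.45  2.25  1.08]
flange px [117. 148.] rect [493.2 -87. ] [ 10.  110.3] 82.6 z 0.0441
flange px [306. 179.] rect [528.3  80.7] [  8.3 110.2] 86.0 z 0.0445
flange px [224. 209.] rect [555.2   1.9] [  8.5 110. ] 75.5 z 0.0444
flange px [ 51. 367.] rect [ 726.9 -215.7] [32.4  7.5] 85.8 z 0.0442
[[ 0.048  0.952  0.301  0.466]
 [ 0.999 -0.043 -0.026  0.07 ]
 [-0.012  0.302 -0.953  0.304]
 [ 0.     0.     0.     1.   ]]
```

View pics/w1.png

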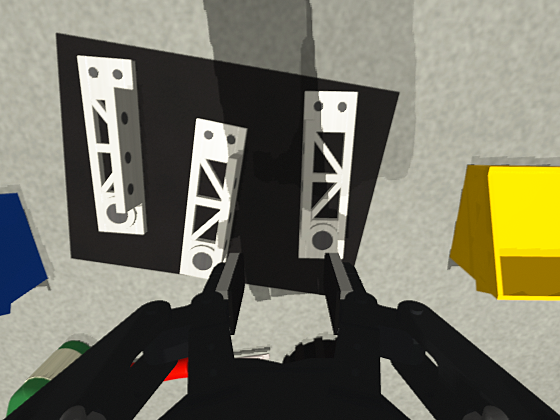

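The wrist view shows plate C at about (330,170) with its flange on the left at (306,179). That fits right-hand, since image up points back toward the robot. The measured flange sizes match, about 8×110 mm with the top near 44 mm.

```bash
python3 - <<'E'
from h import *
go(tool(-4),[.535,.0802,.065])
E
```

```text
t 1.82 tcp [0.5451 0.0645 0.1591] F [0.1 0.5 0.3] w 0.502 j [-0.54  0.29  0.43  1.69 -0.12  1.2   1.45]
turn rv [ 0.022 -0.012 -0.011] deg 1.5 | shift cm, axes now [9.4  0.98 1.63]  axes target [9.41 1.11 1.5 ] world cm [-1.01  1.57 -9.41]
```

Emit:
{"fn": "apply_moves", "kwargs": {
  "motion": [
    [0.022,-0.012,-0.011,0,0,0,0],
    [0,0,0,2.3,0.28,0.38,0],
    [0,0,0,2.3,0.28,0.38,0],
    [0,0,0,2.3,0.28,0.38,0],
    [0,0,0,2.3,0.28,0.38,0],
    [0,0,0,0,0,0,0],
    [0,0,0,0,0,0,0]
  ]
}}

```text
clock: 2.4
tcp_pos: [0.5325, 0.0876, 0.0649]
ee_rot: [-1.152, 1.234, 1.157]
ft_force: [0.3, -0.2, 1.2]
gripper_width: 0.505
```

```bash
python3 - <<'E'
from h import *
go(tool(-4),[.535,.0802,.016])
E
```

```text
t 2.4 tcp [0.5325 0.0876 0.0649] F [ 0.3 -0.2  1.2] w 0.505 j [-0.55  0.36  0.4   1.83 -0.17  0.98  1.43]
turn rv [-0.002  0.008  0.004] deg 0.5 | shift cm, axes now [ 4.88 -0.29 -0.76]  axes target [ 4.89 -0.3  -0.72] world cm [ 0.25 -0.74 -4.89]
```

Emit:
{"fn": "apply_moves", "kwargs": {
  "motion": [
    [0,0.008,0.004,0,-0.3,-0.74,0],
    [0,0,0,0.8,0,0,0],
    [0,0,0,0.8,0,0,0],
    [0,0,0,0.8,0,0,0],
    [0,0,0,0,0,0,0]
  ]
}}

```text
clock: 2.82
tcp_pos: [0.5379, 0.0809, 0.0438]
ee_rot: [-1.158, 1.236, 1.153]
ft_force: [-0.9, -0.3, 0.3]
gripper_width: 0.503
```

```bash
python3 - <<'E'
from h import *
go(tool(-4),[.535,.0802,.016])
E
```

```text
t 2.82 tcp [0.5379 0.0809 0.0438] F [-0.9 -0.3  0.3] w 0.503 j [-0.53  0.4   0.4   1.84 -0.19  0.94  1.45]
turn rv [-0.001  0.003  0.006] deg 0.4 | shift cm, axes now [ 2.78  0.3  -0.09]  axes target [ 2.78  0.28 -0.09] world cm [-0.29 -0.07 -2.78]
```

Emit:
{"fn": "apply_moves", "kwargs": {
  "motion": [
    [0,0,0,0.7,0.1,0,0],
    [0,0,0,0.7,0.1,0,0],
    [0,0,0,0.7,0.1,0,0],
    [0,0,0,0.65,0,0,0],
    [0,0,0,0,0,0,0]
  ]
}}

```text
clock: 3.23
tcp_pos: [0.5351, 0.0807, 0.0135]
ee_rot: [-1.157, 1.236, 1.152]
ft_force: [-0.9, -0.9, -0.8]
gripper_width: 0.501
```

```bash
python3 - <<'E'
from h import *
go(tool(-4),[.535,.0802,.016])
E
```

```text
t 3.23 tcp [0.5351 0.0807 0.0135] F [-0.9 -0.9 -0.8] w 0.501 j [-0.52  0.44  0.38  1.87 -0.21  0.87  1.46]
turn rv [-0.002  0.003  0.007] deg 0.4 | shift cm, axes now [-0.25  0.   -0.05]  axes target [-0.25  0.   -0.05] world cm [-0.01 -0.05  0.25]
```

Emit:
{"fn": "apply_moves", "kwargs": {
  "motion": [
    [0,0,0,-0.25,0,0,0],
    [0,0,0,0,0,0,1],
    [0,0,0,0,0,0,1],
    [0,0,0,0,0,0,1],
    [0,0,0,0,0,0,1],
    [0,0,0,0,0,0,1],
    [0,0,0,0,0,0,1]
  ],
  "grip_force": 70
}}

```text
clock: 3.82
tcp_pos: [0.5349, 0.0808, 0.0162]
ee_rot: [-1.157, 1.236, 1.153]
ft_force: [-1.0, -0.5, -3.0]
gripper_width: 0.079
```

```bash
python3 - <<'E'
from h import *
go(tool(-4),[.535,.0802,.016])
E
```

```text
t 3.82 tcp [0.5349 0.0808 0.0162] F [-1.  -0.5 -3. ] w 0.079 j [-0.52  0.43  0.39  1.86 -0.21  0.88  1.46]
turn rv [-0.002  0.003  0.006] deg 0.4 | shift cm, axes now [ 0.01 -0.01 -0.05]  axes target [ 0.02 -0.01 -0.05] world cm [ 0.01 -0.06 -0.02]
```

Emit:
{"fn": "apply_moves", "kwargs": {
  "motion": [
    [0,0,0,-0.5,0,0,1],
    [0,0,0,-1,0,0,1],
    [0,0,0,-2,0,0,1],
    [0,0,0,-3,0,0,1],
    [0,0,0,-3,0,0,1],
    [0,0,0,-3,0,0,1],
    [0,0,0,-2,0,0,1],
    [0,0,0,0,0,0,1],
    [0,0,0,0,0,0,1]
  ]
}}

```text
clock: 4.57
tcp_pos: [0.532, 0.079, 0.1715]
ee_rot: [-1.156, 1.24, 1.152]
ft_force: [0.4, -0.2, -3.3]
gripper_width: 0.081
```

```bash
python3 - <<'E'
from h import *
go(tool(-3,40),[.56,.20,.19])
p,P=flanges('w2.png'); np.savez('w2.npz',p=p,P=P)
Q=P[(P[...,2]>.06)&(P[...,1]>.2)&(P[...,0]>.5)]; print(len(Q))
E
```

```text
t 4.57 tcp [0.532  0.079  0.1715] F [ 0.4 -0.2 -3.3] w 0.081 j [-0.57  0.24  0.43  1.72 -0.11  1.2   1.38]
turn rv [-0.021 -0.007 -0.694] deg 39.8 | shift cm, axes now [-1.83 -1.91 12.27]  axes target [-0.02 -2.85 12.23] world cm [ 2.8  12.1   1.85]
flange px [105. 166.] rect [492.9 -86.8] [  9.6 109.9] 83.0 z 0.044
flange px [210. 222.] rect [555.5   1.8] [  8.4 111.1] 75.6 z 0.0443
flange px [ 54. 373.] rect [ 728.8 -212.5] [37.6 12.3] 73.9 z 0.044
2118
```

Emit:
{"fn": "apply_moves", "kwargs": {
  "motion": [
    [0,0,0,-0.6,-0.2,3,1],
    [0,0,0,-0.6,-0.2,3,1],
    [0,0,0,-0.6,-0.2,3,1],
    [0,0,0,0,-0.2,2,1],
    [0,0,0,0,0,0,1],
    [0,0,0,0,0,0,1]
  ]
}}

```text
clock: 5.12
tcp_pos: [0.5449, 0.1887, 0.1813]
ee_rot: [-1.15, 1.256, 1.153]
ft_force: [0.2, -1.5, -2.5]
gripper_width: 0.081
```

```bash
cat >> h.py <<'E'
def binfind(fn,hue,dh,yr):
    p,d,P,K,T=snap('wrist',fn); hsv=cv2.cvtColor(p,cv2.COLOR_RGB2HSV).astype(int)
    X,Y,Z=P[...,0],P[...,1],P[...,2]
    m=(abs(hsv[...,0]-hue)<dh)&(hsv[...,1]>110)&(X>.45)&(X<.75)&(Y>yr[0])&(Y<yr[1])&np.isfinite(Z)
    Q=P[m]; np.save('bin.npy',Q); print('n',len(Q),'pct',np.percentile(Q,[.5,99.5],axis=0).round(4).tolist())
    top=Q[Q[:,2]>.076]; low=Q[Q[:,2]<.009]
    for nm,q in(('top',top),('floor',low)):
        if len(q)>30:
            r=cv2.minAreaRect(q[:,:2].astype(np.float32)*1000); print(nm,len(q),np.round(r[0],1),np.round(r[1],1),round(r[2],1),'z',np.median(q[:,2]).round(4),np.percentile(q,[1,99],axis=0).round(4).tolist(),'dx/dy',np.polyfit(q[:,1],q[:,0],1)[0].round(3))
    return p,P
E
python3 - <<'E'
from h import *
go(tool(-3,40),[.56,.20,.19]); binfind('w3.png',26,8,(.2,.5))
E
```

```text
t 5.12 tcp [0.5449 0.1887 0.1813] F [ 0.2 -1.5 -2.5] w 0.081 j [-0.69  0.32  0.38  1.59 -0.12  1.26  1.2 ]
turn rv [-0.025 -0.015 -0.706] deg 40.5 | shift cm, axes now [-0.89 -1.41  1.24]  axes target [ 0.27 -1.67  1.21] world cm [1.51 1.13 0.87]
n 20874 pct [[0.5255, 0.2429, 0.0031], [0.6368, 0.4222, 0.0822]]
top 1285 [604.7 300.4] [235.8  94.8] 56.7 z 0.0808 [[0.5077, 0.2253, 0.0761], [0.6387, 0.4176, 0.1716]] dx/dy 0.224
floor 9602 [587.7 376.3] [280.7 134.8] 73.4 z 0.0054 [[0.5392, 0.2579, 0.0027], [0.6336, 0.4187, 0.008]] dx/dy 0.057
```

View pics/w3.png

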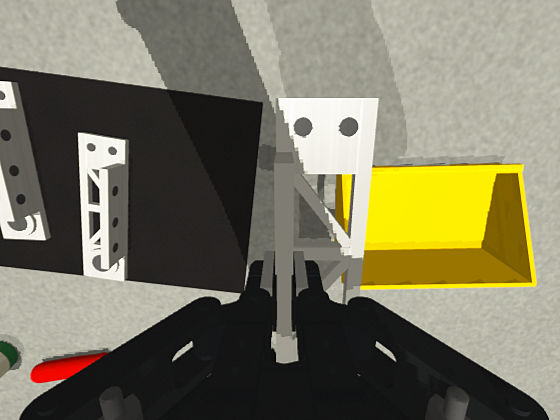

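The wrist view shows plate C held level, foot toward the robot at (330,120), with the yellow bin to its right at (450,225) and empty.

```bash
cat >> h.py <<'E'
def binfit():
    Q=np.load('bin.npy'); 
    b=Q[(Q[:,2]>.078)&(Q[:,2]<.086)&(Q[:,0]>.6)]; f=Q[(Q[:,2]>.028)&(Q[:,2]<.042)&(Q[:,0]<.56)]
    for nm,q in(('back top',b),('lip top',f)):
        v=cv2.fitLine(q[:,:2].astype(np.float32),cv2.DIST_HUBER,0,.001,.001).ravel(); n=np.array([v[1],-v[0]]); n*=np.sign(n[0]); o=(q[:,:2]-v[2:])@n
        print(nm,len(q),'yaw',np.degrees(np.arctan(-v[0]/v[1])).round(2),'mid',v[2:].round(4),'y',np.percentile(q[:,1],[1,99]).round(4),'spread',np.percentile(o,[3,97]).round(4),'z',np.median(q[:,2]).round(4),'x at ymean',np.polyval(np.polyfit(q[:,1],q[:,0],1),[q[:,1].min(),q[:,1].max()]).round(4))
    w=Q[(Q[:,2]>.02)&(Q[:,2]<.03)]; print('lip/wall band z20-30: front pts x',np.percentile(w[w[:,0]<.56][:,0],[2,50,98]).round(4),'y',np.percentile(w[:,1],[1,99]).round(4))
E
python3 -c "
from h import *
binfit()"
```

```text
back top 1000 yaw -3.32 mid [0.6305 0.308 ] y [0.2553 0.4173] spread [-0.0029  0.0029] z 0.081 x at ymean [0.6281 0.6365]
lip top 1764 yaw -3.8 mid [0.5321 0.342 ] y [0.2444 0.4227] spread [-0.005   0.0211] z 0.0353 x at ymean [0.5284 0.539 ]
lip/wall band z20-30: front pts x [0.5256 0.549  0.5594] y [0.2432 0.4195]
```

Emit:
{"fn": "apply_moves", "kwargs": {
  "motion": [
    [-0.004,-0.002,-0.118,-0.3,0,0,1],
    [-0.004,-0.002,-0.118,-0.3,0,0,1],
    [-0.004,-0.002,-0.118,-0.3,0,0,1],
    [-0.004,-0.002,-0.118,0,0,0,1],
    [-0.004,-0.002,-0.118,0,0,0,1],
    [-0.004,-0.002,-0.118,0,0,0,1],
    [0,0,0,0,0,0,1],
    [0,0,0,0,0,0,1]
  ]
}}

```text
clock: 5.83
tcp_pos: [0.5406, 0.174, 0.1769]
ee_rot: [-1.432, 0.778, 0.666]
ft_force: [-0.3, -1.1, -2.8]
gripper_width: 0.079
```

```bash
python3 - <<'E'
from h import *
go(tool(-3.4,40),[.6167,.3099,.17])
E
```

```text
t 5.83 tcp [0.5406 0.174  0.1769] F [-0.3 -1.1 -2.8] w 0.079 j [-0.94 -0.05  0.32  2.17  0.75  0.64  0.36]
turn rv [ 0.004 -0.02  -0.055] deg 3.4 | shift cm, axes now [ 4.34 -5.07 14.09]  axes target [ 4.89 -4.76 14.02] world cm [ 7.61 13.59 -0.69]
```

Emit:
{"fn": "apply_moves", "kwargs": {
  "motion": [
    [0.004,-0.02,-0.055,0,0,0,1],
    [0,0,0,0.98,-0.95,2.8,1],
    [0,0,0,0.98,-0.95,2.8,1],
    [0,0,0,0.98,-0.95,2.8,1],
    [0,0,0,0.98,-0.95,2.8,1],
    [0,0,0,0.6,-0.6,1.8,1],
    [0,0,0,0,0,0,1],
    [0,0,0,0,0,0,1]
  ]
}}

```text
clock: 6.5
tcp_pos: [0.614, 0.2869, 0.1578]
ee_rot: [-1.431, 0.767, 0.639]
ft_force: [0.0, -0.6, -3.2]
gripper_width: 0.078
```

```bash
python3 - <<'E'
from h import *
go(tool(-3.4,40),[.6167,.3099,.0914])
E
```

```text
t 6.5 tcp [0.614  0.2869 0.1578] F [ 0.  -0.6 -3.2] w 0.078 j [-0.97  0.25  0.27  1.91  0.73  0.63  0.25]
turn rv [-0.006 -0.026 -0.031] deg 2.3 | shift cm, axes now [5.24 4.02 2.42]  axes target [5.17 4.16 2.31] world cm [ 0.27  2.3  -6.64]
```

Emit:
{"fn": "apply_moves", "kwargs": {
  "motion": [
    [-0.006,-0.026,-0.031,0,0,1.2,1],
    [0,0,0,0,0,1.1,1],
    [0,0,0,0.9,0.75,0,1],
    [0,0,0,0.9,0.75,0,1],
    [0,0,0,0.9,0.75,0,1],
    [0,0,0,0.9,0.75,0,1],
    [0,0,0,0,0,0,1],
    [0,0,0,0,0,0,1]
  ]
}}

```text
clock: 7.17
tcp_pos: [0.6196, 0.3022, 0.109]
ee_rot: [-1.431, 0.741, 0.629]
ft_force: [0.7, 0.9, -2.2]
gripper_width: 0.08
```

```bash
python3 - <<'E'
from h import *
go(tool(-3.4,40),[.6167,.3099,.0914])
E
```

```text
t 7.17 tcp [0.6196 0.3022 0.109 ] F [ 0.7  0.9 -2.2] w 0.08 j [-1.01  0.35  0.3   1.94  0.84  0.53  0.08]
turn rv [-0.008 -0.014 -0.008] deg 1.0 | shift cm, axes now [1.14 1.38 0.76]  axes target [1.13 1.38 0.75] world cm [-0.29  0.77 -1.76]
```

Emit:
{"fn": "apply_moves", "kwargs": {
  "motion": [
    [-0.008,-0.014,-0.008,0,0,0.76,1],
    [0,0,0,0.5,0.6,0,1],
    [0,0,0,0.5,0.6,0,1],
    [0,0,0,0,0,0,1],
    [0,0,0,0,0,0,1]
  ]
}}

```text
clock: 7.58
tcp_pos: [0.6186, 0.3109, 0.0952]
ee_rot: [-1.433, 0.719, 0.635]
ft_force: [0.4, 0.2, -1.9]
gripper_width: 0.083
```

```bash
python3 - <<'E'
from h import *
go(tool(-3.4,40),[.5957,.3112,.0698])
p,P=flanges('w4.png')
snap('side','s4.png')
E
```

```text
t 7.58 tcp [0.6186 0.3109 0.0952] F [ 0.4  0.2 -1.9] w 0.083 j [-1.03  0.37  0.32  1.96  0.89  0.49  0.02]
turn rv [-0.002  0.003  0.002] deg 0.2 | shift cm, axes now [ 0.47  3.38 -0.12]  axes target [ 0.48  3.38 -0.11] world cm [-2.29  0.03 -2.54]
flange px [326. 125.] rect [567.1 333.8] [47.8 23.1] 86.0 z 0.046
flange px [513. 356.] rect [1795.2 1125.5] [ 13.2 367.9] 0.2 z 0.0439
flange px [ 49. 360.] rect [1794.8 -750.7] [442.8  18.3] 89.2 z 0.0438
```

View pics/w4.png

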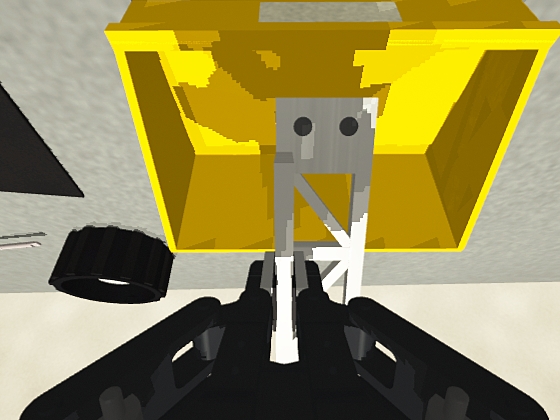

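The wrist view shows plate C's foot at (325,125) inside the yellow bin, square to the lip. The foot edge measures x = 0.5556, exactly as predicted. I'll slide it down along its length.

Emit:
{"fn": "apply_moves", "kwargs": {
  "motion": [
    [0,0,0,0,0.9,-0.05,1],
    [0,0,0,0,0.9,-0.05,1],
    [0,0,0,0,0.5,0,1],
    [0,0,0,0,0,0,1],
    [0,0,0,0,0,0,1]
  ]
}}

```text
clock: 8.1
tcp_pos: [0.602, 0.3118, 0.0831]
ee_rot: [-1.43, 0.715, 0.633]
ft_force: [0.1, 0.8, -2.0]
gripper_width: 0.077
```

```bash
python3 - <<'E'
from h import *
go(tool(-3.4,40),[.5957,.3112,.0698])
E
```

```text
t 8.1 tcp [0.602  0.3118 0.0831] F [ 0.1  0.8 -2. ] w 0.077 j [-1.07  0.37  0.34  2.    0.95  0.47 -0.07]
turn rv [-0.005  0.005  0.005] deg 0.5 | shift cm, axes now [ 0.61  1.34 -0.11]  axes target [ 0.62  1.34 -0.1 ] world cm [-0.63 -0.06 -1.33]
```

Emit:
{"fn": "apply_moves", "kwargs": {
  "motion": [
    [0,0,0,0.15,0.5,-0.05,1],
    [0,0,0,0.15,0.4,-0.05,1],
    [0,0,0,0,0,0,1],
    [0,0,0,0,0,0,1]
  ]
}}

```text
clock: 8.43
tcp_pos: [0.5979, 0.3114, 0.0757]
ee_rot: [-1.429, 0.714, 0.632]
ft_force: [0.5, -0.6, -1.7]
gripper_width: 0.079
```

```bash
python3 - <<'E'
from h import *
go(tool(-3.4,40),[.5957,.3112,.0698])
E
```

```text
t 8.43 tcp [0.5979 0.3114 0.0757] F [ 0.5 -0.6 -1.7] w 0.079 j [-1.09  0.38  0.35  2.01  0.98  0.46 -0.11]
turn rv [-0.006  0.006  0.007] deg 0.6 | shift cm, axes now [ 0.31  0.54 -0.04]  axes target [ 0.31  0.54 -0.04] world cm [-0.22 -0.02 -0.59]
```

Emit:
{"fn": "apply_moves", "kwargs": {
  "motion": [
    [0,0,0,0.15,0.3,0,1],
    [0,0,0,0,0,0,1],
    [0,0,0,0.1,0.15,0,1],
    [0,0,0,0,0,0,1],
    [0,0,0,0,0,0,1]
  ]
}}

```text
clock: 8.85
tcp_pos: [0.5969, 0.3114, 0.071]
ee_rot: [-1.429, 0.713, 0.63]
ft_force: [0.2, 0.2, -2.1]
gripper_width: 0.085
```

```bash
python3 - <<'E'
from h import *
go(tool(-3.4,40),[.5957,.3112,.0698])
E
```

```text
t 8.85 tcp [0.5969 0.3114 0.071 ] F [ 0.2  0.2 -2.1] w 0.085 j [-1.1   0.39  0.36  2.02  0.99  0.45 -0.13]
turn rv [-0.007  0.006  0.008] deg 0.7 | shift cm, axes now [ 0.01  0.17 -0.03]  axes target [ 0.01  0.17 -0.02] world cm [-0.12 -0.02 -0.12]
```

Emit:
{"fn": "apply_moves", "kwargs": {
  "motion": [
    [0,0,0,0,0.15,0,1],
    [0,0,0,0,0,0,1],
    [0,0,0,0,0,0,1]
  ]
}}

```text
clock: 9.1
tcp_pos: [0.5967, 0.3113, 0.0708]
ee_rot: [-1.428, 0.712, 0.629]
ft_force: [1.5, -0.3, -2.6]
gripper_width: 0.077
```

Emit:
{"fn": "apply_moves", "kwargs": {
  "motion": [
    [0,0,0,0.05,0.1,0,1],
    [0,0,0,0,0,0,1]
  ]
}}

```text
clock: 9.27
tcp_pos: [0.5965, 0.3112, 0.07]
ee_rot: [-1.428, 0.712, 0.628]
ft_force: [1.6, -0.5, -2.0]
gripper_width: 0.081
```

```bash
python3 - <<'E'
from h import *
go(tool(-3.4,40),[.5957,.3112,.0698])
E
```

```text
t 9.27 tcp [0.5965 0.3112 0.07  ] F [ 1.6 -0.5 -2. ] w 0.081 j [-1.1   0.39  0.36  2.02  1.    0.45 -0.15]
turn rv [-0.008  0.006  0.01 ] deg 0.8 | shift cm, axes now [-0.04  0.08 -0.01]  axes target [-0.04  0.08 -0.01] world cm [-0.08 -0.   -0.02]
```

Emit:
{"fn": "apply_moves", "kwargs": {
  "motion": [
    [0,0,0,0.12,0.1,0,1],
    [0,0,0,0,0,0,1]
  ]
}}

```text
clock: 9.43
tcp_pos: [0.597, 0.3114, 0.069]
ee_rot: [-1.428, 0.711, 0.628]
ft_force: [-0.1, -0.6, 0.2]
gripper_width: 0.082
```

Emit:
{"fn": "apply_moves", "kwargs": {
  "motion": [
    [0,0,0,0.12,0.1,0,1],
    [0,0,0,0,0,0,1]
  ]
}}

```text
clock: 9.6
tcp_pos: [0.5975, 0.3116, 0.0688]
ee_rot: [-1.427, 0.71, 0.626]
ft_force: [-2.2, -0.4, 2.4]
gripper_width: 0.075
```

Emit:
{"fn": "apply_moves", "kwargs": {
  "motion": [
    [0,0,0,0,0.2,0,1],
    [0,0,0,0,0,0,1]
  ]
}}

```text
clock: 9.77
tcp_pos: [0.5972, 0.3117, 0.0693]
ee_rot: [-1.426, 0.708, 0.624]
ft_force: [-0.2, 0.2, -1.1]
gripper_width: 0.084
```

Emit:
{"fn": "apply_moves", "kwargs": {
  "motion": [
    [0,0,0,0,0.2,0,1],
    [0,0,0,0,0,0,1]
  ]
}}

```text
clock: 9.93
tcp_pos: [0.5968, 0.3119, 0.0693]
ee_rot: [-1.425, 0.706, 0.622]
ft_force: [-0.8, -0.7, 0.3]
gripper_width: 0.079
```

```bash
python3 - <<'E'
from h import *
go(tool(-3.4,40),[.5957,.3112,.0698])
E
```

```text
t 9.93 tcp [0.5968 0.3119 0.0693] F [-0.8 -0.7  0.3] w 0.079 j [-1.11  0.39  0.37  2.02  1.02  0.45 -0.18]
turn rv [-0.013  0.007  0.017] deg 1.3 | shift cm, axes now [-0.1   0.05 -0.07]  axes target [-0.1   0.05 -0.07] world cm [-0.11 -0.07  0.05]
```

Emit:
{"fn": "apply_moves", "kwargs": {
  "motion": [
    [0,0,0,0,0.3,0,1],
    [0,0,0,0,0.1,0,1],
    [0,0,0,0,0,0,0.7],
    [0,0,0,0,0,0,0.5],
    [0,0,0,0,0,0,0.3],
    [0,0,0,0,0,0,0.3],
    [0,0,0,-0.7,0,0,0.3],
    [0,0,0,-1.5,0,0,0.3],
    [0,0,0,-2.5,0,0,0.3],
    [0,0,0,-3,0,0,0.3],
    [0,0,0,-3,0,0,0.3],
    [0,0,0,0,0,0,0.2]
  ]
}}

```text
clock: 10.93
tcp_pos: [0.5183, 0.3148, 0.1488]
ee_rot: [-1.43, 0.711, 0.624]
ft_force: [0.1, 0.7, 0.1]
gripper_width: 0.404
```

```bash
python3 - <<'E'
from h import *
go(tool(-14.4,0),[.5619,.0002,.16]); snap('wrist','w5.png')
E
```

```text
t 10.93 tcp [0.5183 0.3148 0.1488] F [0.1 0.7 0.1] w 0.404 j [-1.21  0.14  0.3   2.09  0.91  0.69 -0.08]
turn rv [0.177 0.075 0.709] deg 42.1 | shift cm, axes now [  3.1   -5.71 -31.11]  axes target [ -1.12 -12.04 -29.39] world cm [  4.36 -31.46   1.12]
```

View pics/w5.png

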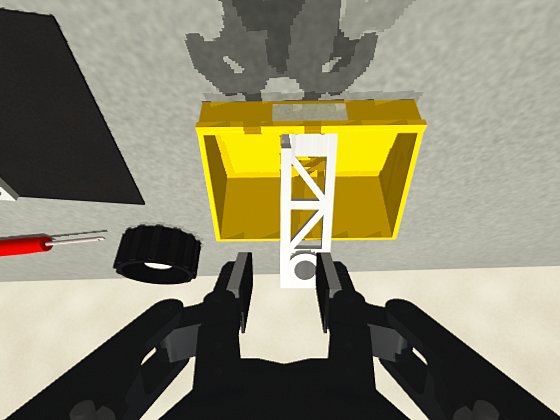

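The wrist view shows plate C standing centred in the yellow bin, foot behind the lip at (305,145), boss end up over the back wall at (305,268), face up. Next is plate B.

Emit:
{"fn": "apply_moves", "kwargs": {
  "motion": [
    [0.029,0.0125,0.118,-0.4,0,-2,0],
    [0.029,0.0125,0.118,-0.4,0,-3,0],
    [0.029,0.0125,0.118,0,0,-3,0],
    [0.029,0.0125,0.118,0,0,-3,0],
    [0.029,0.0125,0.118,0,0,-3,0],
    [0.029,0.0125,0.118,0,0,-3,0],
    [0,0,0,0,0,-3,0],
    [0,0,0,0,0,0,0]
  ]
}}

```text
clock: 11.65
tcp_pos: [0.4878, 0.1308, 0.1471]
ee_rot: [-1.078, 1.26, 0.983]
ft_force: [0.0, -0.4, -0.5]
gripper_width: 0.502
```

```bash
python3 - <<'E'
from h import *
go(tool(-14.4,0),[.5621,.0001,.12])
E
```

```text
t 11.65 tcp [0.4878 0.1308 0.1471] F [ 0.  -0.4 -0.5] w 0.502 j [-0.76  0.14  0.44  1.89 -0.03  1.06  1.03]
turn rv [0.021 0.003 0.075] deg 4.5 | shift cm, axes now [  3.44  -9.99 -11.04]  axes target [  2.71 -10.45 -10.81] world cm [  7.43 -13.07  -2.71]
```

Emit:
{"fn": "apply_moves", "kwargs": {
  "motion": [
    [0.021,0.003,0.075,0,0,0,0],
    [0,0,0,0.5,-2.5,-2.6,0],
    [0,0,0,0.5,-2.5,-2.6,0],
    [0,0,0,0.5,-2.5,-2.6,0],
    [0,0,0,0.5,-1.5,-1.5,0],
    [0,0,0,0,0,0,0],
    [0,0,0,0,0,0,0]
  ]
}}

```text
clock: 12.23
tcp_pos: [0.5524, 0.0079, 0.1206]
ee_rot: [-1.018, 1.332, 1.018]
ft_force: [-0.0, 0.4, 0.3]
gripper_width: 0.503
```

```bash
python3 - <<'E'
from h import *
go(tool(-14.4,0),[.5621,.0001,.065])
E
```

```text
t 12.23 tcp [0.5524 0.0079 0.1206] F [-0.   0.4  0.3] w 0.503 j [-0.5   0.34  0.53  1.74 -0.18  1.12  1.39]
turn rv [-0.008 -0.008 -0.007] deg 0.8 | shift cm, axes now [ 5.55 -1.18 -0.46]  axes target [ 5.56 -1.14 -0.51] world cm [ 0.97 -0.78 -5.56]
```

Emit:
{"fn": "apply_moves", "kwargs": {
  "motion": [
    [-0.008,-0.008,-0.007,0,-1.1,-0.5,0],
    [0,0,0,1.4,0,0,0],
    [0,0,0,1.4,0,0,0],
    [0,0,0,1.4,0,0,0],
    [0,0,0,0.6,0,0,0],
    [0,0,0,0,0,0,0],
    [0,0,0,0,0,0,0]
  ]
}}

```text
clock: 12.82
tcp_pos: [0.5593, 0.0064, 0.0691]
ee_rot: [-1.025, 1.317, 1.028]
ft_force: [0.2, -0.1, -0.1]
gripper_width: 0.5
```

```bash
python3 - <<'E'
from h import *
go(tool(-14.4,0),[.5621,.0001,.016])
E
```

```text
t 12.82 tcp [0.5593 0.0064 0.0691] F [ 0.2 -0.1 -0.1] w 0.5 j [-0.47  0.41  0.51  1.77 -0.23  1.02  1.45]
turn rv [ 0.006 -0.    -0.003] deg 0.4 | shift cm, axes now [ 5.3  -0.44 -0.54]  axes target [ 5.31 -0.43 -0.54] world cm [ 0.28 -0.63 -5.31]
```

Emit:
{"fn": "apply_moves", "kwargs": {
  "motion": [
    [0.006,0,-0.003,0,-0.4,-0.55,0],
    [0,0,0,0.9,0,0,0],
    [0,0,0,0.9,0,0,0],
    [0,0,0,0.9,0,0,0],
    [0,0,0,0,0,0,0],
    [0,0,0,0,0,0,0]
  ]
}}

```text
clock: 13.32
tcp_pos: [0.5634, 0.0009, 0.0416]
ee_rot: [-1.024, 1.314, 1.02]
ft_force: [-0.7, -0.6, 0.7]
gripper_width: 0.5
```

```bash
python3 - <<'E'
from h import *
go(tool(-14.4,0),[.5621,.0001,.016])
E
```

```text
t 13.32 tcp [0.5634 0.0009 0.0416] F [-0.7 -0.6  0.7] w 0.5 j [-0.45  0.45  0.5   1.79 -0.26  0.96  1.47]
turn rv [0.001 0.001 0.004] deg 0.2 | shift cm, axes now [ 2.56  0.11 -0.11]  axes target [ 2.56  0.1  -0.1 ] world cm [-0.13 -0.08 -2.56]
```

Emit:
{"fn": "apply_moves", "kwargs": {
  "motion": [
    [0,0,0,0.65,0,-0.1,0],
    [0,0,0,0.65,0,0,0],
    [0,0,0,0.65,0,0,0],
    [0,0,0,0.4,0,0,0],
    [0,0,0,0,0,0,0],
    [0,0,0,0,0,0,0]
  ]
}}

```text
clock: 13.82
tcp_pos: [0.5629, -0.0004, 0.0151]
ee_rot: [-1.024, 1.315, 1.02]
ft_force: [-0.1, -0.1, 0.1]
gripper_width: 0.497
```

```bash
python3 - <<'E'
from h import *
go(tool(-14.4,0),[.5621,.0001,.016])
E
```

```text
t 13.82 tcp [ 5.629e-01 -4.000e-04  1.510e-02] F [-0.1 -0.1  0.1] w 0.497 j [-0.44  0.49  0.48  1.81 -0.28  0.91  1.49]
turn rv [0.    0.001 0.003] deg 0.2 | shift cm, axes now [-0.09  0.09  0.03]  axes target [-0.09  0.09  0.03] world cm [-0.08  0.05  0.09]
```

Aligned. Grip, lift, then move toward the blue bin and stop where the wrist camera can see it.

Emit:
{"fn": "apply_moves", "kwargs": {
  "motion": [
    [0,0,0,-0.1,0.05,0,1],
    [0,0,0,0,0,0,1],
    [0,0,0,0,0,0,1],
    [0,0,0,0,0,0,1],
    [0,0,0,0,0,0,1],
    [0,0,0,0,0,0,1]
  ]
}}

```text
clock: 14.32
tcp_pos: [0.5629, -0.0002, 0.0171]
ee_rot: [-1.024, 1.314, 1.02]
ft_force: [-0.5, 0.1, -1.4]
gripper_width: 0.075
```

```bash
python3 - <<'E'
from h import *
go(tool(-14.4,0),[.5621,.0001,.016])
E
```

```text
t 14.32 tcp [ 5.629e-01 -2.000e-04  1.710e-02] F [-0.5  0.1 -1.4] w 0.075 j [-0.44  0.49  0.48  1.81 -0.28  0.91  1.49]
turn rv [0.    0.001 0.004] deg 0.3 | shift cm, axes now [0.11 0.08 0.01]  axes target [0.11 0.08 0.01] world cm [-0.08  0.03 -0.11]
```

Emit:
{"fn": "apply_moves", "kwargs": {
  "motion": [
    [0,0,0,-0.5,0,0,1],
    [0,0,0,-1,0,0,1],
    [0,0,0,-2,0,0,1],
    [0,0,0,-3,0,0,1],
    [0,0,0,-3,0,0,1],
    [0,0,0,-3,0,0,1],
    [0,0,0,-3,0,0,1],
    [0,0,0,-1,0,0,1],
    [0,0,0,0,0,0,1],
    [0,0,0,0,0,0,1]
  ]
}}

```text
clock: 15.15
tcp_pos: [0.5603, -0.0013, 0.1939]
ee_rot: [-1.022, 1.316, 1.019]
ft_force: [0.3, 0.5, -2.0]
gripper_width: 0.078
```

```bash
python3 - <<'E'
from h import *
go(tool(1,0),[.54,-.17,.18])
E
```

```text
t 15.15 tcp [ 0.5603 -0.0013  0.1939] F [ 0.3  0.5 -2. ] w 0.078 j [-0.5   0.28  0.55  1.63 -0.15  1.26  1.39]
turn rv [-0.27   0.     0.003] deg 15.5 | shift cm, axes now [  1.38  -2.26 -16.84]  axes target [  1.39   2.32 -16.83] world cm [ -2.03 -16.87  -1.39]
```

Emit:
{"fn": "apply_moves", "kwargs": {
  "motion": [
    [-0.09,0,0,0,0,-1,1],
    [-0.09,0,0,0,0,-2,1],
    [-0.09,0,0,0,0.2,-2.5,1],
    [0,0,0,0,0.3,-3,1],
    [0,0,0,0,0.3,-3,1],
    [0,0,0,0,0.3,-3,1],
    [0,0,0,0,0,-1.5,1],
    [0,0,0,0,0,0,1],
    [0,0,0,0,0,0,1]
  ]
}}

```text
clock: 15.9
tcp_pos: [0.5367, -0.1631, 0.1774]
ee_rot: [-1.225, 1.205, 1.252]
ft_force: [1.1, -0.2, -1.2]
gripper_width: 0.078
```

```bash
python3 - <<'E'
from h import *
go(tool(1,0),[.54,-.17,.18]); p,P=binfind('w6.png',112,12,(-.45,-.18)); binfit()
E
```

```text
t 15.9 tcp [ 0.5367 -0.1631  0.1774] F [ 1.1 -0.2 -1.2] w 0.078 j [-0.23  0.32  0.59  1.63 -0.18  1.26  2.  ]
turn rv [ 0.019  0.002 -0.02 ] deg 1.6 | shift cm, axes now [-0.26 -0.3  -0.7 ]  axes target [-0.26 -0.32 -0.69] world cm [ 0.33 -0.69  0.26]
n 20790 pct [[0.5305, -0.4031, 0.0039], [0.6387, -0.2251, 0.0822]]
top 1143 [ 601.7 -282.4] [ 85.5 243.1] 31.3 z 0.0807 [[0.5262, -0.4021, 0.0761], [0.64, -0.197, 0.2292]] dx/dy -0.217
floor 9417 [ 586.2 -314.4] [102.9 177.3] 1.2 z 0.0056 [[0.5387, -0.4, 0.0039], [0.6359, -0.2552, 0.0083]] dx/dy -0.01
back top 865 yaw 1.25 mid [ 0.6363 -0.342 ] y [-0.4017 -0.2575] spread [-0.0039  0.0029] z 0.0811 x at ymean [0.6375 0.6353]
lip top 1574 yaw 2.31 mid [ 0.5349 -0.3175] y [-0.4042 -0.2266] spread [-0.0045  0.0193] z 0.0355 x at ymean [0.5409 0.5327]
lip/wall band z20-30: front pts x [0.5303 0.5505 0.5595] y [-0.4015 -0.225 ]
```

View pics/w6.png

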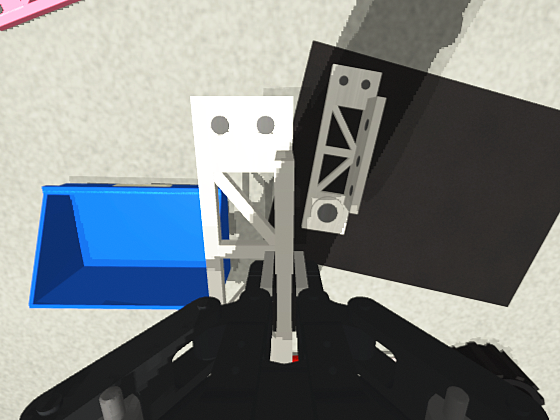

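The wrist view shows plate B held level with its flange on the right at (285,230). The blue bin is empty at (115,245), plate A is still on the mat at (340,150), and the pink plate is at top left, clear of everything.

Emit:
{"fn": "apply_moves", "kwargs": {
  "motion": [
    [0.003,0,-0.119,-0.3,0,0,1],
    [0.003,0,-0.119,-0.3,0,0,1],
    [0.003,0,-0.119,-0.3,0,0,1],
    [0.003,0,-0.119,0,0,0,1],
    [0.003,0,-0.119,0,0,0,1],
    [0.003,0,-0.119,0,0,0,1],
    [0,0,0,0,0,0,1],
    [0,0,0,0,0,0,1]
  ]
}}

```text
clock: 16.62
tcp_pos: [0.5318, -0.1454, 0.1717]
ee_rot: [-1.467, 0.65, 0.714]
ft_force: [0.8, -0.3, -0.4]
gripper_width: 0.082
```

```bash
python3 - <<'E'
from h import *
go(tool(1.2,40),[.6226,-.3358,.175])
E
```

```text
t 16.62 tcp [ 0.5318 -0.1454  0.1717] F [ 0.8 -0.3 -0.4] w 0.082 j [-0.31 -0.16  0.66  2.28 -0.47  0.38  2.36]
turn rv [ 0.006  0.02  -0.   ] deg 1.2 | shift cm, axes now [  4.94  -6.74 -19.37]  axes target [  5.33  -6.86 -19.22] world cm [  9.08 -19.04   0.33]
```

Emit:
{"fn": "apply_moves", "kwargs": {
  "motion": [
    [0.006,0.02,0,0,0,0,1],
    [0,0,0,0.88,-1.13,-3.2,1],
    [0,0,0,0.88,-1.13,-3.2,1],
    [0,0,0,0.88,-1.13,-3.2,1],
    [0,0,0,0.88,-1.13,-3.2,1],
    [0,0,0,0.88,-1.13,-3.2,1],
    [0,0,0,0.4,-0.6,-2,1],
    [0,0,0,0,0,0,1],
    [0,0,0,0,0,0,1]
  ]
}}

```text
clock: 17.37
tcp_pos: [0.6342, -0.2969, 0.1712]
ee_rot: [-1.472, 0.641, 0.753]
ft_force: [0.2, 0.9, -2.4]
gripper_width: 0.083
```

```bash
python3 - <<'E'
from h import *
go(tool(1.2,40),[.6226,-.3358,.125])
E
```

```text
t 17.37 tcp [ 0.6342 -0.2969  0.1712] F [ 0.2  0.9 -2.4] w 0.083 j [-0.05  0.34  0.78  1.87 -1.09  0.77  3.  ]
turn rv [ 0.027  0.043 -0.018] deg 3.1 | shift cm, axes now [ 2.65  3.98 -3.87]  axes target [ 2.75  3.92 -3.87] world cm [-1.16 -3.89 -4.62]
```

Joint 7 has reached 3.00 rad against a limit of 3.01, so the far side of the bin is out for this grasp. B goes on the bin's +y side, and A will be gripped with the hand turned half round.

Emit:
{"fn": "apply_moves", "kwargs": {
  "motion": [
    [0,0,0,0,0,1.2,1],
    [0,0,0,0.2,0.3,1.2,1],
    [0,0,0,0.3,0.4,0.6,1],
    [0,0,0,0,0,0,1],
    [0,0,0,0,0,0,1]
  ]
}}

```text
clock: 17.78
tcp_pos: [0.6326, -0.2572, 0.1616]
ee_rot: [-1.472, 0.635, 0.769]
ft_force: [0.3, -0.4, -1.3]
gripper_width: 0.082
```

```bash
python3 - <<'E'
from h import *
go(tool(1.2,40),[.621,-.2598,.093])
E
```

```text
t 17.78 tcp [ 0.6326 -0.2572  0.1616] F [ 0.3 -0.4 -1.3] w 0.082 j [-0.12  0.3   0.77  1.93 -1.07  0.71  2.97]
turn rv [ 0.035  0.054 -0.025] deg 3.9 | shift cm, axes now [ 4.62  5.2  -0.3 ]  axes target [ 4.5   5.3  -0.24] world cm [-1.16 -0.26 -6.86]
```

Emit:
{"fn": "apply_moves", "kwargs": {
  "motion": [
    [0.018,0.027,-0.012,0.4,0.4,0,1],
    [0.018,0.027,-0.012,0.6,0.8,0,1],
    [0,0,0,0.6,0.8,0,1],
    [0,0,0,0.5,0.6,0,1],
    [0,0,0,0,0,0,1],
    [0,0,0,0,0,0,1]
  ]
}}

```text
clock: 18.28
tcp_pos: [0.6275, -0.2513, 0.1295]
ee_rot: [-1.471, 0.661, 0.7]
ft_force: [-0.5, -1.0, -1.0]
gripper_width: 0.08
```

```bash
python3 - <<'E'
from h import *
go(tool(1.2,40),[.621,-.2598,.093])
E
```

```text
t 18.28 tcp [ 0.6275 -0.2513  0.1295] F [-0.5 -1.  -1. ] w 0.08 j [ 0.11  0.26  0.45  2.02 -1.11  0.51  3.01]
turn rv [0.003 0.005 0.003] deg 0.3 | shift cm, axes now [ 2.36  2.87 -0.84]  axes target [ 2.37  2.86 -0.83] world cm [-0.65 -0.85 -3.65]
```

```bash
python3 - <<'E'
from h import *
s=sensors.observe(); print(s['joints'].round(4), s['joint_vel'].round(3))
E
```

```text
[ 0.1129  0.2618  0.4508  2.0165 -1.1073  0.5096  3.0091] [ 0.035 -0.006 -0.039  0.01   0.005 -0.004 -0.001]
```

Emit:
{"fn": "apply_moves", "kwargs": {
  "motion": [
    [0,0,0,-1.5,-1.5,-0.4,1],
    [0,0,0,-1,-1,-0.4,1],
    [0.08,0,0,0,0,0,1],
    [0.08,0,0,0,0,0,1],
    [0,0,0,0,0,0,1],
    [0,0,0,0,0,0,1]
  ]
}}

```text
clock: 18.78
tcp_pos: [0.6312, -0.2624, 0.1705]
ee_rot: [-1.32, 0.702, 0.626]
ft_force: [0.5, 0.5, -1.4]
gripper_width: 0.08
```

```bash
python3 - <<'E'
from h import *
go(tool(1.2,40),[.621,-.2598,.125])
E
```

```text
t 18.78 tcp [ 0.6312 -0.2624  0.1705] F [ 0.5  0.5 -1.4] w 0.08 j [ 0.06  0.22  0.53  1.96 -0.97  0.57  2.7 ]
turn rv [-0.163  0.002  0.004] deg 9.4 | shift cm, axes now [ 2.81  3.71 -0.33]  axes target [2.83 3.7  0.28] world cm [-1.02  0.26 -4.55]
```

Emit:
{"fn": "apply_moves", "kwargs": {
  "motion": [
    [-0.08,0,0,0,0,0,1],
    [-0.08,0,0,0,0,0,1],
    [-0.08,0,0,0,0,0,1],
    [-0.08,0,0,0,0,0,1],
    [0,0,0,0,0,0,1],
    [0.08,0,0,0,0,0,1],
    [0.08,0,0,0,0,0,1],
    [0,0,0,0,0,0,1],
    [0,0,0,0,0,0,1]
  ]
}}

```text
clock: 19.53
tcp_pos: [0.6317, -0.2615, 0.1711]
ee_rot: [-1.487, 0.657, 0.705]
ft_force: [0.3, -0.2, -1.6]
gripper_width: 0.082
```

```bash
python3 - <<'E'
from h import *
go(tool(1.2,40),[.621,-.2598,.115])
E
```

```text
t 19.53 tcp [ 0.6317 -0.2615  0.1711] F [ 0.3 -0.2 -1.6] w 0.082 j [ 0.11  0.22  0.46  1.96 -0.94  0.56  2.86]
turn rv [0.019 0.003 0.004] deg 1.1 | shift cm, axes now [3.6  4.43 0.27]  axes target [3.62 4.42 0.2 ] world cm [-1.07  0.17 -5.61]
```

Emit:
{"fn": "apply_moves", "kwargs": {
  "motion": [
    [-0.12,0,0,0,0,0,1],
    [-0.12,0,0,0,0,0,1],
    [-0.12,0,0,0,0,0,1],
    [-0.12,0,0,0,0,0,1],
    [0,0,0,0,0,0,1],
    [0.12,0,0,0,0,0,1],
    [0.12,0,0,0,0,0,1],
    [0.12,0,0,0,0,0,1],
    [0.12,0,0,0,0,0,1],
    [0,0,0,0,0,0,1],
    [0,0,0,0,0,0,1]
  ]
}}

```text
clock: 20.45
tcp_pos: [0.6282, -0.2642, 0.1634]
ee_rot: [-1.3, 0.716, 0.632]
ft_force: [-1.0, -0.8, -2.1]
gripper_width: 0.08
```

```bash
python3 - <<'E'
from h import *
go(tool(1.2,40),[.621,-.2598,.115])
E
```

```text
t 20.45 tcp [ 0.6282 -0.2642  0.1634] F [-1.  -0.8 -2.1] w 0.08 j [ 0.5   0.22  0.03  1.94 -0.79  0.51  2.55]
turn rv [-0.18   0.004 -0.01 ] deg 10.3 | shift cm, axes now [ 3.29  3.64 -0.22]  axes target [3.26 3.66 0.46] world cm [-0.72  0.44 -4.84]
```

The null-space shift worked: joint 3 is at 0.03 and joint 7 will sit near 2.73. Continuing the descent.

Emit:
{"fn": "apply_moves", "kwargs": {
  "motion": [
    [-0.09,0,0,0,0,0,1],
    [-0.085,0.004,-0.01,0,0,0.3,1],
    [0,0,0,0.8,0.9,0,1],
    [0,0,0,0.8,0.9,0,1],
    [0,0,0,0.8,0.9,0,1],
    [0,0,0,0,0,0,1],
    [0,0,0,0,0,0,1]
  ]
}}

```text
clock: 21.03
tcp_pos: [0.6244, -0.2615, 0.1284]
ee_rot: [-1.507, 0.655, 0.712]
ft_force: [0.5, -0.4, -0.9]
gripper_width: 0.079
```

```bash
python3 - <<'E'
from h import *
go(tool(1.2,40),[.621,-.2598,.093])
E
```

```text
t 21.03 tcp [ 0.6244 -0.2615  0.1284] F [ 0.5 -0.4 -0.9] w 0.079 j [ 0.58  0.26 -0.06  1.99 -0.9   0.42  2.91]
turn rv [ 0.04  -0.     0.002] deg 2.3 | shift cm, axes now [2.49 2.53 0.28]  axes target [2.5  2.53 0.18] world cm [-0.34  0.17 -3.54]
```

Emit:
{"fn": "apply_moves", "kwargs": {
  "motion": [
    [0.04,0,0.002,0,0,0.2,1],
    [0,0,0,0.75,0.75,0,1],
    [0,0,0,0.75,0.75,0,1],
    [0,0,0,0.6,0.6,0,1],
    [0,0,0,0,0,0,1],
    [0,0,0,0,0,0,1]
  ]
}}

```text
clock: 21.53
tcp_pos: [0.6248, -0.2609, 0.1037]
ee_rot: [-1.485, 0.661, 0.697]
ft_force: [0.2, 0.1, -0.8]
gripper_width: 0.077
```

```bash
python3 - <<'E'
from h import *
go(tool(1.2,40),[.5999,-.2602,.0713])
p,P=flanges('w7.png')
E
```

```text
t 21.53 tcp [ 0.6248 -0.2609  0.1037] F [ 0.2  0.1 -0.8] w 0.077 j [ 0.65  0.3  -0.14  2.01 -0.98  0.37  2.98]
turn rv [ 0.013 -0.003  0.006] deg 0.8 | shift cm, axes now [0.86 4.   0.17]  axes target [0.88 3.99 0.12] world cm [-2.49  0.07 -3.24]
flange px [243. 111.] rect [ 568.1 -283.9] [14.  48.3] 0.3 z 0.0497
flange px [324. 247.] rect [ 734.4 -220.3] [21.6 44.5] 12.1 z 0.0465
flange px [ 54. 351.] rect [ 1793.5 -1134.4] [446.8  16.8] 89.5 z 0.0439
flange px [513. 358.] rect [1795.5  707.4] [394.9  13. ] 90.0 z 0.0438
```

View pics/w7.png

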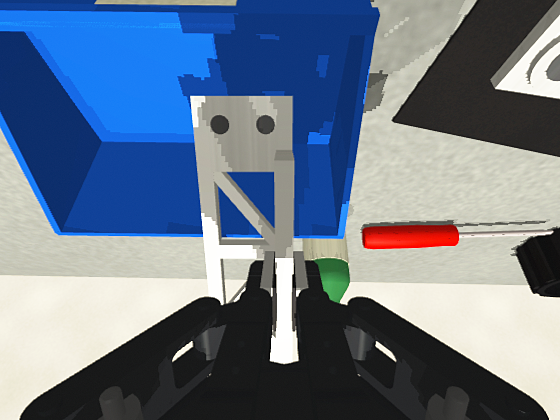

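Plate B is inside the blue bin, foot at (240,115), with the bottle beyond it and clear at (330,275).

Emit:
{"fn": "apply_moves", "kwargs": {
  "motion": [
    [0.025,-0.003,0.006,0.1,0.8,0,1],
    [0,0,0,0.1,0.8,0,1],
    [0,0,0,0,0.6,0,1],
    [0,0,0,0,0,0,1],
    [0,0,0,0,0,0,1]
  ]
}}

```text
clock: 22.0
tcp_pos: [0.6098, -0.2622, 0.0909]
ee_rot: [-1.459, 0.67, 0.689]
ft_force: [0.3, 0.0, -1.8]
gripper_width: 0.077
```

```bash
python3 - <<'E'
from h import *
go(tool(1.2,40),[.5999,-.2602,.0713])
E
```

```text
t 22.0 tcp [ 0.6098 -0.2622  0.0909] F [ 0.3  0.  -1.8] w 0.077 j [ 0.77  0.31 -0.25  2.04 -0.98  0.34  3.  ]
turn rv [-0.013 -0.002  0.003] deg 0.8 | shift cm, axes now [0.86 2.02 0.19]  axes target [0.87 2.02 0.22] world cm [-0.99  0.2  -1.96]
```

Emit:
{"fn": "apply_moves", "kwargs": {
  "motion": [
    [0,0,0,0.15,0.7,0.1,1],
    [0,0,0,0.15,0.6,0.1,1],
    [0,0,0,0,0,0,1],
    [0,0,0,0,0,0,1]
  ]
}}

```text
clock: 22.33
tcp_pos: [0.603, -0.2612, 0.0824]
ee_rot: [-1.46, 0.669, 0.686]
ft_force: [0.8, -0.4, -1.5]
gripper_width: 0.078
```

```bash
python3 - <<'E'
from h import *
go(tool(1.2,40),[.5999,-.2602,.0713])
E
```

```text
t 22.33 tcp [ 0.603  -0.2612  0.0824] F [ 0.8 -0.4 -1.5] w 0.078 j [ 0.9   0.32 -0.39  2.06 -0.96  0.3   3.  ]
turn rv [-0.014 -0.003  0.005] deg 0.9 | shift cm, axes now [0.65 0.95 0.1 ]  axes target [0.65 0.95 0.11] world cm [-0.31  0.1  -1.11]
```

Emit:
{"fn": "apply_moves", "kwargs": {
  "motion": [
    [0,0,0,0.3,0.5,0.05,1],
    [0,0,0,0.2,0.2,0,1],
    [0,0,0,0,0,0,1],
    [0,0,0,0,0,0,1]
  ]
}}

```text
clock: 22.67
tcp_pos: [0.6028, -0.2616, 0.0761]
ee_rot: [-1.462, 0.668, 0.683]
ft_force: [0.5, -0.6, -0.9]
gripper_width: 0.077
```

```bash
python3 - <<'E'
from h import *
go(tool(1.2,40),[.5999,-.2602,.0713])
E
```

```text
t 22.67 tcp [ 0.6028 -0.2616  0.0761] F [ 0.5 -0.6 -0.9] w 0.077 j [ 0.96  0.35 -0.46  2.06 -0.94  0.27  3.  ]
turn rv [-0.013 -0.005  0.007] deg 0.9 | shift cm, axes now [0.18 0.53 0.14]  axes target [0.19 0.53 0.15] world cm [-0.29  0.14 -0.48]
```

Emit:
{"fn": "apply_moves", "kwargs": {
  "motion": [
    [0,0,0,0.12,0.25,0.05,1],
    [0,0,0,0,0.2,0,1],
    [0,0,0,0,0,0,1]
  ]
}}

```text
clock: 22.92
tcp_pos: [0.6016, -0.2609, 0.0737]
ee_rot: [-1.464, 0.667, 0.682]
ft_force: [2.0, -0.0, -1.9]
gripper_width: 0.077
```

Emit:
{"fn": "apply_moves", "kwargs": {
  "motion": [
    [0,0,0,0.05,0.15,0,1],
    [0,0,0,0,0,0,1]
  ]
}}

```text
clock: 23.08
tcp_pos: [0.6015, -0.2609, 0.0729]
ee_rot: [-1.465, 0.666, 0.681]
ft_force: [1.8, -0.9, -2.6]
gripper_width: 0.074
```

```bash
python3 - <<'E'
from h import *
go(tool(1.2,40),[.5999,-.2602,.0713])
E
```

```text
t 23.08 tcp [ 0.6015 -0.2609  0.0729] F [ 1.8 -0.9 -2.6] w 0.074 j [ 1.01  0.36 -0.52  2.07 -0.92  0.25  3.  ]
turn rv [-0.011 -0.005  0.01 ] deg 0.9 | shift cm, axes now [0.02 0.22 0.07]  axes target [0.02 0.22 0.07] world cm [-0.16  0.07 -0.16]
```

Lip contact (Fx ≈ +2 N). Same finish as with C: press straight down, then along the plate.

Emit:
{"fn": "apply_moves", "kwargs": {
  "motion": [
    [0,0,0,0.12,0.1,0,1],
    [0,0,0,0,0,0,1]
  ]
}}

```text
clock: 23.25
tcp_pos: [0.6015, -0.261, 0.0713]
ee_rot: [-1.465, 0.666, 0.681]
ft_force: [1.0, -0.6, -2.0]
gripper_width: 0.077
```

Emit:
{"fn": "apply_moves", "kwargs": {
  "motion": [
    [0,0,0,0.12,0.15,0,1],
    [0,0,0,0,0,0,1]
  ]
}}

```text
clock: 23.42
tcp_pos: [0.6021, -0.2611, 0.0704]
ee_rot: [-1.467, 0.664, 0.68]
ft_force: [-1.5, -0.2, 0.4]
gripper_width: 0.081
```

Emit:
{"fn": "apply_moves", "kwargs": {
  "motion": [
    [0,0,0,0.05,0.2,0,1],
    [0,0,0,0,0,0,1]
  ]
}}

```text
clock: 23.58
tcp_pos: [0.6024, -0.2612, 0.0706]
ee_rot: [-1.469, 0.662, 0.678]
ft_force: [-1.5, -0.2, 1.4]
gripper_width: 0.079
```

```bash
python3 - <<'E'
from h import *
go(tool(1.2,40),[.5999,-.2602,.0713])
E
```

```text
t 23.58 tcp [ 0.6024 -0.2612  0.0706] F [-1.5 -0.2  1.4] w 0.079 j [ 1.05  0.38 -0.56  2.07 -0.91  0.23  3.  ]
turn rv [-0.008 -0.006  0.015] deg 1.1 | shift cm, axes now [-0.22  0.14  0.1 ]  axes target [-0.22  0.14  0.1 ] world cm [-0.25  0.1   0.07]
```

Emit:
{"fn": "apply_moves", "kwargs": {
  "motion": [
    [0,0,0,0,0.3,0,1],
    [0,0,0,0,0.2,0,1],
    [0,0,0,0,0,0,0.75],
    [0,0,0,0,0,0,0.5],
    [0,0,0,0,0,0,0.4],
    [0,0,0,0,0,0,0.4],
    [0,0,0,-0.7,0,0,0.4],
    [0,0,0,-1.5,0,0,0.4],
    [0,0,0,-2.5,0,0,0.4],
    [0,0,0,-3,0,0,0.4],
    [0,0,0,-2,0,0,0.4],
    [0,0,0,0,0,0,0.2]
  ]
}}

```text
clock: 24.58
tcp_pos: [0.5309, -0.2608, 0.1428]
ee_rot: [-1.465, 0.662, 0.68]
ft_force: [0.5, -0.7, 0.6]
gripper_width: 0.398
```

```bash
python3 - <<'E'
from h import *
go(tool(-7.2,0,True),[.5001,-.0878,.17]); go(tool(-7.2,0),[.5001,-.0878,.17]); snap('wrist','w8.png')
E
```

```text
t 24.58 tcp [ 0.5309 -0.2608  0.1428] F [ 0.5 -0.7  0.6] w 0.398 j [ 1.2   0.12 -0.57  2.15 -0.89  0.46  2.95]
turn rv [-2.826 -1.05   0.078] deg 172.8 | shift cm, axes now [-3.89  0.47 17.35]  axes target [ -2.72  -5.23 -16.78] world cm [-3.08 17.3   2.72]
t 24.58 tcp [ 0.5309 -0.2608  0.1428] F [ 0.5 -0.7  0.6] w 0.398 j [ 1.2   0.12 -0.57  2.15 -0.89  0.46  2.95]
turn rv [0.129 0.053 0.711] deg 41.5 | shift cm, axes now [-3.89  0.47 17.35]  axes target [-2.72  5.23 16.78] world cm [-3.08 17.3   2.72]
```

View pics/w8.png

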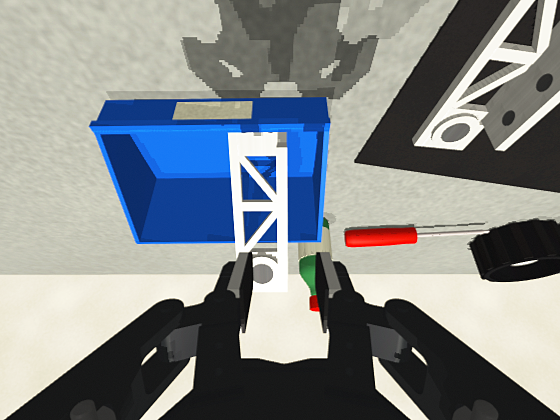

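The wrist view shows plate B standing in the blue bin's +y half, foot at the lip (255,140), boss up over the back wall (262,270), untouched by the bottle. Now level the tool, give it a half turn, and go for A.

Emit:
{"fn": "apply_moves", "kwargs": {
  "motion": [
    [0.0215,0.009,0.1185,-0.6,0,0,0],
    [0.0215,0.009,0.1185,-0.6,0,1,0],
    [0.0215,0.009,0.1185,-0.6,0,1.5,0],
    [0.0215,0.009,0.1185,0,0,2,0],
    [0.0215,0.009,0.1185,0,0,2,0],
    [0.0215,0.009,0.1185,0,0,2,0],
    [0.12,0,0,0,0,0,0],
    [0.12,0,0,0,0,0,0],
    [0.12,0,0,0,0,0,0],
    [0.12,0,0,0,0,0,0],
    [0.12,0,0,0,0,0,0],
    [0.12,0,0,0,0,0,0]
  ]
}}

```text
clock: 25.63
tcp_pos: [0.535, -0.1787, 0.1403]
ee_rot: [-0.626, 1.254, 0.542]
ft_force: [0.3, 0.7, 0.2]
gripper_width: 0.503
```

Emit:
{"fn": "apply_moves", "kwargs": {
  "motion": [
    [0.12,0,0,0,0,0,0],
    [0.12,0,0,0,0,0,0],
    [0.12,0,0,0,0,0,0],
    [0.12,0,0,0,0,0,0],
    [0.12,0,0,0,0,0,0],
    [0.12,0,0,0,0,0,0],
    [0.12,0,0,0,0,0,0],
    [0.12,0,0,0,0,0,0],
    [0.12,0,0,0,0,0,0],
    [0.12,0,0,0,0,0,0],
    [0.12,0,0,0,0,0,0],
    [0.12,0,0,0,0,0,0]
  ]
}}

```text
clock: 26.63
tcp_pos: [0.5374, -0.1684, 0.1241]
ee_rot: [0.648, 1.307, -0.449]
ft_force: [-0.4, -0.7, 0.9]
gripper_width: 0.501
```

```bash
python3 - <<'E'
from h import *
go(tool(-7.2,0,True),[.5001,-.0878,.14])
E
```

```text
t 26.63 tcp [ 0.5374 -0.1684  0.1241] F [-0.4 -0.7  0.9] w 0.501 j [ 0.52  0.21 -0.22  1.87 -0.09  0.88 -0.36]
turn rv [ 0.969  0.028 -0.232] deg 57.1 | shift cm, axes now [-1.93  3.9  -7.9 ]  axes target [-1.59 -4.71 -7.53] world cm [-3.73  8.06  1.59]
```

Emit:
{"fn": "apply_moves", "kwargs": {
  "motion": [
    [0.108,0.003,-0.026,-0.2,0,0,0],
    [0.108,0.003,-0.026,-0.2,0,0,0],
    [0.108,0.003,-0.026,-0.2,0,0,0],
    [0.108,0.003,-0.026,-0.2,0,0,0],
    [0.108,0.003,-0.026,-0.2,0,0,0],
    [0.108,0.003,-0.026,-0.2,0,0,0],
    [0.108,0.003,-0.026,-0.2,0,0,0],
    [0.108,0.003,-0.026,-0.2,0,0,0],
    [0.108,0.003,-0.026,0,0,0,0],
    [0,0,0,0,-2.2,-3.5,0],
    [0,0,0,0,-2,-3,0],
    [0,0,0,0,0,0,0]
  ]
}}

```text
clock: 27.63
tcp_pos: [0.5055, -0.0884, 0.1229]
ee_rot: [1.329, 1.148, -1.361]
ft_force: [0.9, 0.3, -0.2]
gripper_width: 0.5
```

```bash
python3 - <<'E'
from h import *
go(tool(-7.2,0,True),[.5001,-.0878,.065]); flanges()
E
```

```text
t 27.63 tcp [ 0.5055 -0.0884  0.1229] F [ 0.9  0.3 -0.2] w 0.5 j [ 0.21  0.26 -0.11  1.79  0.02  1.13 -1.66]
turn rv [-0.053 -0.005  0.032] deg 3.5 | shift cm, axes now [ 5.8  -0.35  0.06]  axes target [ 5.79 -0.54  0.01] world cm [-0.54  0.06 -5.79]
flange px [512.  88.] rect [ 564.3 -260.6] [70.6 23.3] 21.9 z 0.0474
flange px [284. 218.] rect [493.2 -86.7] [  8.1 110.8] 82.7 z 0.0446
```

Emit:
{"fn": "apply_moves", "kwargs": {
  "motion": [
    [-0.053,-0.005,0.032,0,-0.45,0,0],
    [0,0,0,1.4,0,0,0],
    [0,0,0,1.4,0,0,0],
    [0,0,0,1.4,0,0,0],
    [0,0,0,0.6,0,0,0],
    [0,0,0,0,0,0,0],
    [0,0,0,0,0,0,0]
  ]
}}

```text
clock: 28.27
tcp_pos: [0.5037, -0.0906, 0.0689]
ee_rot: [1.294, 1.15, -1.297]
ft_force: [0.8, 0.1, -0.1]
gripper_width: 0.503
```

```bash
python3 - <<'E'
from h import *
go(tool(-7.3,0,True),[.5001,-.0876,.0165])
E
```

```text
t 28.27 tcp [ 0.5037 -0.0906  0.0689] F [ 0.8  0.1 -0.1] w 0.503 j [ 0.21  0.29 -0.12  1.88  0.04  0.97 -1.61]
turn rv [0.009 0.002 0.   ] deg 0.6 | shift cm, axes now [ 5.24 -0.39 -0.27]  axes target [ 5.24 -0.39 -0.25] world cm [-0.36  0.3  -5.24]
```

Emit:
{"fn": "apply_moves", "kwargs": {
  "motion": [
    [0.009,0.002,0,0,-0.4,-0.25,0],
    [0,0,0,0.9,0,0,0],
    [0,0,0,0.9,0,0,0],
    [0,0,0,0.9,0,0,0],
    [0,0,0,0,0,0,0],
    [0,0,0,0,0,0,0]
  ]
}}

```text
clock: 28.77
tcp_pos: [0.5013, -0.0881, 0.0408]
ee_rot: [1.305, 1.143, -1.301]
ft_force: [-0.9, 0.0, 1.1]
gripper_width: 0.502
```

```bash
python3 - <<'E'
from h import *
go(tool(-7.3,0,True),[.5001,-.0876,.0165])
E
```

```text
t 28.77 tcp [ 0.5013 -0.0881  0.0408] F [-0.9  0.   1.1] w 0.502 j [ 0.21  0.32 -0.12  1.91  0.05  0.91 -1.63]
turn rv [-0.001  0.    -0.003] deg 0.2 | shift cm, axes now [ 2.43 -0.13 -0.03]  axes target [ 2.43 -0.13 -0.03] world cm [-0.12  0.05 -2.43]
```

Emit:
{"fn": "apply_moves", "kwargs": {
  "motion": [
    [0,0,0,0.6,-0.1,0,0],
    [0,0,0,0.6,0,0,0],
    [0,0,0,0.6,0,0,0],
    [0,0,0,0.35,0,0,0],
    [0,0,0,0,0,0,0],
    [0,0,0,0,0,0,0]
  ]
}}

```text
clock: 29.27
tcp_pos: [0.5003, -0.088, 0.0168]
ee_rot: [1.304, 1.143, -1.301]
ft_force: [0.2, 0.0, 0.0]
gripper_width: 0.504
```

Emit:
{"fn": "apply_moves", "kwargs": {
  "motion": [
    [0,0,0,0,0,0,1],
    [0,0,0,0,0,0,1],
    [0,0,0,0,0,0,1],
    [0,0,0,0,0,0,1],
    [0,0,0,0,0,0,1],
    [0,0,0,0,0,0,1]
  ]
}}

```text
clock: 29.77
tcp_pos: [0.5004, -0.088, 0.0173]
ee_rot: [1.305, 1.143, -1.301]
ft_force: [1.0, 0.2, -2.3]
gripper_width: 0.082
```

Emit:
{"fn": "apply_moves", "kwargs": {
  "motion": [
    [0,0,0,-0.5,0,0,1],
    [0,0,0,-1,0,0,1],
    [0,0,0,-2,0,0,1],
    [0,0,0,-3,0,0,1],
    [0,0,0,-3,0,0,1],
    [0,0,0,-3,0,0,1],
    [0,0,0,-3,0,0,1],
    [0,0,0,-2,0,0,1],
    [0,0,0,-1,0,0,1],
    [0,0,0,0,0,0,1],
    [0,0,0,0,0,0,1]
  ]
}}

```text
clock: 30.68
tcp_pos: [0.4973, -0.087, 0.2177]
ee_rot: [1.304, 1.144, -1.3]
ft_force: [0.1, 0.1, -2.7]
gripper_width: 0.081
```

```bash
python3 - <<'E'
from h import *
go(tool(1.2,40,True),[.58,-.335,.24])
E
```

```text
t 30.68 tcp [ 0.4973 -0.087   0.2177] F [ 0.1  0.1 -2.7] w 0.081 j [ 0.22  0.13 -0.12  1.71  0.02  1.29 -1.6 ]
turn rv [-0.143  0.052  0.694] deg 40.7 | shift cm, axes now [-2.2  11.37 23.54]  axes target [ 3.28  7.37 24.97] world cm [  8.27 -24.8    2.23]
```

Emit:
{"fn": "apply_moves", "kwargs": {
  "motion": [
    [-0.024,0.009,0.116,-0.3,0,0,1],
    [-0.024,0.009,0.116,-0.3,0,0,1],
    [-0.024,0.009,0.116,-0.3,0,0,1],
    [-0.024,0.009,0.116,-0.3,0,1,1],
    [-0.024,0.009,0.116,0,0,2,1],
    [-0.024,0.009,0.116,0,0.5,2,1],
    [0,0,0,0.3,0.8,3,1],
    [0,0,0,0.3,0.8,3,1],
    [0,0,0,0,0,0,1],
    [0,0,0,0,0,0,1]
  ]
}}

```text
clock: 31.52
tcp_pos: [0.5054, -0.1811, 0.2164]
ee_rot: [1.45, 0.759, -0.715]
ft_force: [-0.5, 0.8, -2.4]
gripper_width: 0.078
```

```bash
python3 - <<'E'
from h import *
go(tool(1.2,40,True),[.61,-.339,.22])
E
```

```text
t 31.52 tcp [ 0.5054 -0.1811  0.2164] F [-0.5  0.8 -2.4] w 0.078 j [ 0.4  -0.16  0.08  2.16 -0.5   0.64 -0.75]
turn rv [-0.011 -0.015  0.071] deg 4.2 | shift cm, axes now [ 5.41  8.58 15.99]  axes target [ 6.23  7.99 16.  ] world cm [ 10.46 -15.79   0.36]
```

Emit:
{"fn": "apply_moves", "kwargs": {
  "motion": [
    [-0.011,-0.015,0.071,0,0,0,1],
    [0,0,0,1.1,1.35,2.8,1],
    [0,0,0,1.1,1.35,2.8,1],
    [0,0,0,1.1,1.35,2.8,1],
    [0,0,0,1.1,1.35,2.8,1],
    [0,0,0,1.1,1.35,2.8,1],
    [0,0,0,0.3,0.5,1.2,1],
    [0,0,0,0,0,0,1],
    [0,0,0,0,0,0,1]
  ]
}}

```text
clock: 32.27
tcp_pos: [0.5902, -0.3192, 0.1888]
ee_rot: [1.458, 0.738, -0.678]
ft_force: [0.4, 0.2, -2.2]
gripper_width: 0.079
```

```bash
python3 - <<'E'
from h import *
go(tool(1.2,40,True),[.624,-.339,.125])
E
```

```text
t 32.27 tcp [ 0.5902 -0.3192  0.1888] F [ 0.4  0.2 -2.2] w 0.079 j [ 0.44  0.21  0.26  1.89 -0.81  0.69 -0.32]
turn rv [-0.005 -0.023  0.033] deg 2.3 | shift cm, axes now [ 7.03 -1.3   2.22]  axes target [ 7.03 -1.55  2.05] world cm [ 3.38 -1.98 -6.38]
```

Emit:
{"fn": "apply_moves", "kwargs": {
  "motion": [
    [-0.005,-0.023,0.033,0,0,1,1],
    [0,0,0,0,0,0.9,1],
    [0,0,0,1.5,-0.3,0,1],
    [0,0,0,1.5,-0.4,0,1],
    [0,0,0,1.5,-0.4,0,1],
    [0,0,0,1.2,-0.4,0,1],
    [0,0,0,0,0,0,1],
    [0,0,0,0,0,0,1]
  ]
}}

```text
clock: 32.93
tcp_pos: [0.6141, -0.3279, 0.1322]
ee_rot: [1.455, 0.71, -0.661]
ft_force: [0.9, 0.7, -1.9]
gripper_width: 0.08
```

```bash
python3 - <<'E'
from h import *
go(tool(1.2,40,True),[.622,-.339,.094])
E
```

```text
t 32.93 tcp [ 0.6141 -0.3279  0.1322] F [ 0.9  0.7 -1.9] w 0.08 j [ 0.49  0.32  0.2   1.9  -0.99  0.59 -0.13]
turn rv [ 0.001 -0.012  0.006] deg 0.8 | shift cm, axes now [ 3.41 -1.85  1.17]  axes target [ 3.41 -1.87  1.13] world cm [ 0.79 -1.11 -3.82]
```

Emit:
{"fn": "apply_moves", "kwargs": {
  "motion": [
    [0.001,-0.012,0.006,0,0,1.1,1],
    [0,0,0,1,-0.6,0,1],
    [0,0,0,1,-0.6,0,1],
    [0,0,0,0.8,-0.5,0,1],
    [0,0,0,0,0,0,1],
    [0,0,0,0,0,0,1]
  ]
}}

```text
clock: 33.43
tcp_pos: [0.6198, -0.3437, 0.1063]
ee_rot: [1.45, 0.685, -0.663]
ft_force: [0.8, 0.8, -1.9]
gripper_width: 0.08
```

```bash
python3 - <<'E'
from h import *
go(tool(1.2,40,True),[.601,-.339,.0711])
snap('scene','sc9.png')
im=cv2.imread('pics/sc9.png')[190:310,90:250]; cv2.imwrite('pics/crop9.png',cv2.resize(im,None,fx=4,fy=4,interpolation=cv2.INTER_CUBIC))
E
```

```text
t 33.43 tcp [ 0.6198 -0.3437  0.1063] F [ 0.8  0.8 -1.9] w 0.08 j [ 0.53  0.37  0.17  1.91 -1.09  0.55 -0.01]
turn rv [ 0.001  0.007 -0.008] deg 0.6 | shift cm, axes now [ 1.46 -3.71 -0.53]  axes target [ 1.49 -3.7  -0.51] world cm [-1.88  0.47 -3.52]
```

View pics/crop9.png

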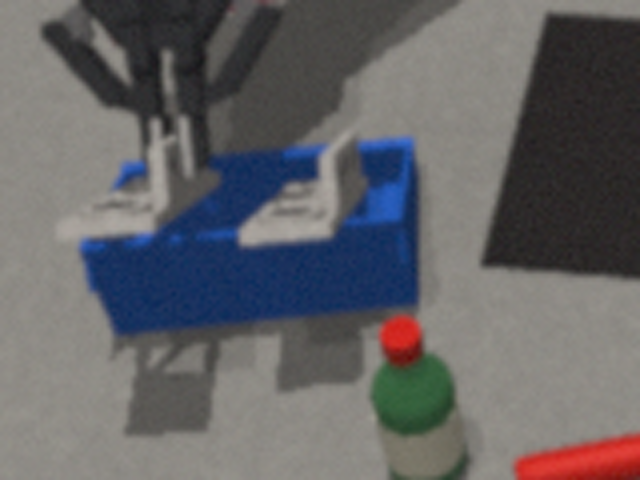

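The crop shows plate A at (140,195) in the gripper beside B at (310,205), well separated, bottle untouched at (410,400). Sliding A down.

Emit:
{"fn": "apply_moves", "kwargs": {
  "motion": [
    [0.001,0.007,-0.008,0.2,-0.6,-0.45,1],
    [0,0,0,0.3,-0.8,0,1],
    [0,0,0,0.2,-0.7,0,1],
    [0,0,0,0,0,0,1],
    [0,0,0,0,0,0,1]
  ]
}}

```text
clock: 33.9
tcp_pos: [0.6083, -0.3405, 0.0914]
ee_rot: [1.45, 0.692, -0.663]
ft_force: [0.3, -0.9, -2.6]
gripper_width: 0.076
```

```bash
python3 - <<'E'
from h import *
go(tool(1.2,40,True),[.601,-.339,.0711])
E
```

```text
t 33.9 tcp [ 0.6083 -0.3405  0.0914] F [ 0.3 -0.9 -2.6] w 0.076 j [ 0.55  0.38  0.15  1.94 -1.13  0.54  0.05]
turn rv [ 0.002  0.002 -0.003] deg 0.3 | shift cm, axes now [ 1.08 -1.87 -0.18]  axes target [ 1.09 -1.87 -0.17] world cm [-0.73  0.15 -2.03]
```

Emit:
{"fn": "apply_moves", "kwargs": {
  "motion": [
    [0,0,0,0.3,-0.6,-0.1,1],
    [0,0,0,0.3,-0.6,0,1],
    [0,0,0,0.1,-0.1,0,1],
    [0,0,0,0,0,0,1],
    [0,0,0,0,0,0,1]
  ]
}}

```text
clock: 34.32
tcp_pos: [0.6047, -0.3402, 0.0814]
ee_rot: [1.449, 0.689, -0.66]
ft_force: [-1.0, 0.6, -2.3]
gripper_width: 0.082
```

```bash
python3 - <<'E'
from h import *
go(tool(1.2,40,True),[.601,-.339,.0711])
E
```

```text
t 34.32 tcp [ 0.6047 -0.3402  0.0814] F [-1.   0.6 -2.3] w 0.082 j [ 0.57  0.39  0.13  1.95 -1.17  0.52  0.11]
turn rv [ 0.004  0.003 -0.007] deg 0.5 | shift cm, axes now [ 0.55 -0.94 -0.14]  axes target [ 0.55 -0.94 -0.13] world cm [-0.37  0.12 -1.03]
```

Emit:
{"fn": "apply_moves", "kwargs": {
  "motion": [
    [0,0,0,0.2,-0.45,-0.05,1],
    [0,0,0,0.1,-0.15,0,1],
    [0,0,0,0,0,0,1],
    [0,0,0,0,0,0,1]
  ]
}}

```text
clock: 34.65
tcp_pos: [0.603, -0.34, 0.0764]
ee_rot: [1.448, 0.687, -0.659]
ft_force: [0.7, -0.5, -2.0]
gripper_width: 0.079
```

Emit:
{"fn": "apply_moves", "kwargs": {
  "motion": [
    [0,0,0,0.05,-0.2,0,1],
    [0,0,0,0,0,0,1]
  ]
}}

```text
clock: 34.82
tcp_pos: [0.6027, -0.3398, 0.0754]
ee_rot: [1.447, 0.687, -0.657]
ft_force: [0.7, 0.1, -2.5]
gripper_width: 0.078
```

Emit:
{"fn": "apply_moves", "kwargs": {
  "motion": [
    [0,0,0,0.05,-0.2,0,1],
    [0,0,0,0,0,0,1]
  ]
}}

```text
clock: 34.98
tcp_pos: [0.6024, -0.3397, 0.0745]
ee_rot: [1.447, 0.686, -0.655]
ft_force: [1.1, -0.6, -2.5]
gripper_width: 0.08
```

```bash
python3 - <<'E'
from h import *
go(tool(1.2,40,True),[.601,-.339,.0711])
E
```

```text
t 34.98 tcp [ 0.6024 -0.3397  0.0745] F [ 1.1 -0.6 -2.5] w 0.08 j [ 0.59  0.4   0.12  1.96 -1.21  0.51  0.15]
turn rv [ 0.007  0.004 -0.012] deg 0.8 | shift cm, axes now [ 0.16 -0.33 -0.07]  axes target [ 0.17 -0.32 -0.07] world cm [-0.14  0.07 -0.34]
```

Near the lip. Press down in small steps; tool −y now runs toward the foot.

Emit:
{"fn": "apply_moves", "kwargs": {
  "motion": [
    [0,0,0,0.1,-0.2,0,1],
    [0,0,0,0,0,0,1]
  ]
}}

```text
clock: 35.15
tcp_pos: [0.6022, -0.3397, 0.0729]
ee_rot: [1.447, 0.685, -0.654]
ft_force: [2.2, 1.0, -3.0]
gripper_width: 0.08
```

Emit:
{"fn": "apply_moves", "kwargs": {
  "motion": [
    [0,0,0,0.1,-0.2,0,1],
    [0,0,0,0,0,0,1]
  ]
}}

```text
clock: 35.32
tcp_pos: [0.6021, -0.3396, 0.0714]
ee_rot: [1.446, 0.684, -0.653]
ft_force: [2.9, -0.1, -3.5]
gripper_width: 0.077
```

Emit:
{"fn": "apply_moves", "kwargs": {
  "motion": [
    [0,0,0,0.1,-0.15,0,1],
    [0,0,0,0,0,0,1]
  ]
}}

```text
clock: 35.48
tcp_pos: [0.6026, -0.3398, 0.071]
ee_rot: [1.446, 0.682, -0.651]
ft_force: [-1.5, 1.4, 0.2]
gripper_width: 0.079
```

```bash
python3 - <<'E'
from h import *
go(tool(1.2,40,True),[.601,-.339,.0711])
E
```

```text
t 35.48 tcp [ 0.6026 -0.3398  0.071 ] F [-1.5  1.4  0.2] w 0.079 j [ 0.6   0.4   0.11  1.97 -1.23  0.51  0.18]
turn rv [ 0.01   0.004 -0.017] deg 1.1 | shift cm, axes now [-0.11 -0.11 -0.08]  axes target [-0.11 -0.12 -0.08] world cm [-0.16  0.08  0.01]
```

Now release gently and retract.

Emit:
{"fn": "apply_moves", "kwargs": {
  "motion": [
    [0,0,0,0,-0.3,0,1],
    [0,0,0,0,-0.2,0,1],
    [0,0,0,0,0,0,0.75],
    [0,0,0,0,0,0,0.5],
    [0,0,0,0,0,0,0.5],
    [0,0,0,0,0,0,0.5],
    [0,0,0,-0.7,0,0,0.5],
    [0,0,0,-1.5,0,0,0.5],
    [0,0,0,-2.5,0,0,0.5],
    [0,0,0,-3,0,0,0.5],
    [0,0,0,-3,0,0,0.5],
    [0,0,0,-3,0,0,0.5]
  ]
}}

```text
clock: 36.48
tcp_pos: [0.5036, -0.3381, 0.1685]
ee_rot: [1.45, 0.695, -0.654]
ft_force: [0.3, 0.1, 0.5]
gripper_width: 0.25
```

Emit:
{"fn": "apply_moves", "kwargs": {
  "motion": [
    [0,0,0,-3,0,0,0.5],
    [0,0,0,-3,0,0,0.5],
    [0,0,0,0,0,0,0.5],
    [0,0,0,0,0,0,0.5]
  ]
}}

```text
clock: 36.82
tcp_pos: [0.4571, -0.3428, 0.2222]
ee_rot: [1.451, 0.684, -0.66]
ft_force: [0.4, 0.0, -0.7]
gripper_width: 0.25
```

```bash
cat > chk.py <<'E'
from h import *
import sys
k=sys.argv[1]
go(tool(1.2,40,True),[.601,-.339,.0711])
C=[('blue',np.array([.5857,-.3145]),1.2),('yellow',np.array([.582,.332]),-3.4)]
ims=[]
for n in('scene','side'):
    p,d,P,K,T=snap(n); hsv=cv2.cvtColor(p,cv2.COLOR_RGB2HSV); m0=(hsv[...,1]<75)&(hsv[...,2]>70)
    bb=[]
    for nm,c,yaw in C:
        a=np.radians(yaw); q=P[...,:2]-c; bx=q[...,0]*np.cos(a)+q[...,1]*np.sin(a); by=-q[...,0]*np.sin(a)+q[...,1]*np.cos(a)
        m=m0&(abs(bx-.02)<.09)&(abs(by)<.084)&(P[...,2]>.012)&(P[...,2]<.14)
        kk,l,st,ce=cv2.connectedComponentsWithStats(m.astype(np.uint8))
        for i in range(1,kk):
            if st[i,4]<40: continue
            w=l==i; f=w; X=np.stack([bx[w],by[w],P[...,2][w]-.004],1)*1000
            # distance from ideal underside plane through (lip+5.1,floor) leaning 50deg
            off=-(X[:,0]+48-5.1)*.643+X[:,2]*.766
            s=(X[:,0]+48-5.1)*.766+X[:,2]*.643
            fc=off<16
            print(n,nm,'px',ce[i].round(),st[i,4],'y',np.percentile(X[:,1],[1,99]).round(1),'face off med',np.median(off[fc]).round(1),'along',np.percentile(s[fc],[1,99]).round(1),'flange y',np.median(X[off>25][:,1]).round(1) if (off>25).sum()>5 else None)
    ims.append(p[:,:,::-1])
a=cv2.resize(ims[0][140:310,90:490],(800,340)); b=cv2.resize(ims[1][130:350,180:400],(440,440))
cv2.imwrite('pics/chk%s.png'%k,a); cv2.imwrite('pics/chkside%s.png'%k,b)
E
python3 chk.py 1
```

```text
t 36.82 tcp [ 0.4571 -0.3428  0.2222] F [ 0.4  0.  -0.7] w 0.25 j [ 0.65 -0.01  0.27  2.06 -0.81  0.8  -0.13]
turn rv [ 0.002  0.005 -0.011] deg 0.7 | shift cm, axes now [20.84  1.1  -0.19]  axes target [20.83  1.32 -0.08] world cm [ 14.39   0.38 -15.11]
scene blue px [167. 240.] 467 y [10.  59.1] face off med 8.2 along [  4.6 175. ] flange y 58.0
scene blue px [133. 243.] 518 y [-82.9 -19.2] face off med 7.9 along [  7.2 176. ] flange y -20.6
scene yellow px [415. 218.] 446 y [-24.  23.] face off med 8.7 along [ 19.  174.4] flange y -21.8
side blue px [332. 283.] 3959 y [-69.9  56.8] face off med 6.1 along [ 12.9 171.6] flange y -21.9
side yellow px [259. 153.] 600 y [-29.4  36.7] face off med 7.4 along [  9.4 171. ] flange y -22.6
```

View pics/chkside1.png

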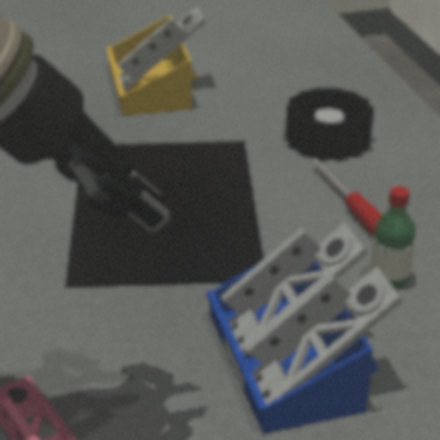

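The side view shows A and B side by side in the blue bin, boss ends (370,290) and (335,245), and C in the yellow bin at (160,50). The numbers fit too: the faces are about 8 mm off the ideal lean plane, as expected, and the heads are about 171 mm along. The gripper is clear.

```bash
python3 -c "
from h import *
print(workorder.sign_off(), sensors.observe()['clock'])"
```

```text
the job is handed in; nothing more can be done
the job is handed in; nothing more can be done
```

I sorted all three plates and handed the job in at about 37 s of the 69 s allowed. The two left-hand plates (A and B) stand side by side in the blue bin, and the right-hand plate (C) is in the yellow bin. Each was slid down until it touched the lip and back edge, pressed gently towards the floor, then released. The wheel, screwdriver, bottle and pink look-alikes were left alone.

**Last checks, scene and side cameras:**
- **Lean:** the plate faces sit 6–9 mm off the ideal lean line, where 8 mm is expected.
- **Head position:** the heads measure 171–176 mm along that line, against 170 mm. The scene view reads a few mm high, because that camera measures about 2 mm too high.
- **Spacing:** there are about 29 mm between A and B.
- **Contact:** the gripper was clear of everything, with no sensed force on it.

**Less certain:**
- **Foot contact:** I inferred that the feet are on the floor from the forces and these measurements; I did not see them directly.
- **Scene reading on A:** the scene view gave a stray edge reading for A, about 83 mm to the right of the bin's centre. The side view gave 70 mm, which fits where I put it.
- **Joint 7:** while placing B it ran up to its range limit, reading about 3.009 of 3.01 rad. I moved B to the nearer side of the bin, shifted the arm's posture, and gripped A with the hand turned half round. No reading went past the limit.

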